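Tilt out the parts bin to the pointer and check that it holds

ROBOT

A 6-joint arm with a two-finger parallel gripper is mounted at the origin on the work surface. World frame = base frame: x ahead of the robot, y to its left, z up, the work surface at z = 0. Lengths are in m, angles in rad, forces in N, time in s.
With the tool pointing down it reaches from about 0.25 to 0.775 m from the base axis. Payload 4 kg.
Tool frame: the origin (TCP) lies at the very end of the fingers, on their centre line; the grasp point (between the pads) lies 19 mm behind it; z points along the fingers, x is the direction in which the jaws open and shut, and the axes are right-handed (so a half turn about z gives the same grasp; the last joint's range is limited). The gripper opens to 94 mm and grips with 3 to 60 N. Pads are 16 mm wide; open, the fingers measure 119 mm over their backs; the gripper's body (75 mm by 177 mm) begins 78 mm behind the grasp point.
Start: joints at [-1.21, 0.087, 1.371, -0, 1.684, -0.103], TCP at [0.246, -0.492, 0.206] pointing down, gripper open.
Joint ranges: [-3.1, 3.1], [-0.76, 2.03], [0.27, 2.55], [-1.08, 4.22], [0.17, 2.65], [-2.57, 2.57]. Speed limits (rad/s): [2.79, 2.79, 3.14, 3.14, 3.14, 3.14].

INTERFACE

Orientations are given as [roll, pitch, yaw] about the fixed x, y, z axes, in that order (R = Rz(yaw) Ry(pitch) Rx(roll)).
In Python, from bench import robot, cams, ticket gives the robot as it stands.
- The arm moves only by the tool jog_arm, never from a script. Its argument "series" is a list of rows, each an object of numbers: "x", "y", "z": the shift along the tool's x, y, z in m; "rx", "ry", "rz": the turn, a rotation vector about the tool's x, y, z in degrees. A call has 1 to 12 rows; each row shifts and turns the pose as measured when the row begins, along the tool's axes as they then stand; what a row does not reach is not made up. A row lasts 1/12 s, in which the tool goes at most 41.7 mm and 7.16 degrees, less where a joint would pass 70% of its speed; a pose out of reach is approached as far as the arm can. A call with a gripper value outside its range is refused whole. "claw" is the opening, from 0 (shut) to 1 (fully open), set as the call begins (left out, the last holds). The fingers move at their own pace and stop on an object; the grip force is fixed at half the most. Time passes only in rows, so rows that do not move let the fingers close. It gives the time, the measured TCP pose, the force and the opening at its end, in the units of the state.
- robot.get_obs(): the state, without advancing time (a new reading comes with each control period).
- cams.snapshot(name): name is "side" or "top" or "wrist"; returns a dict with "img" (420x560x3 uint8, red, green, blue), "mtx" (3x3 intrinsics, pixels), "origin" and "attitude" of the camera in the world. Camera axes: x right, y down, z forward; pixel columns grow to the right and rows downward; lengths in m; the calibration is good to about 2 mm. A picture is of the moment at which its call begins. There is no depth.
- ticket.close_job(): hands the job in, once; it reports no verdict.
Trained networks look in a picture, given as the dict that the camera call returned (one of the last four; its "shot" number tells which), for a name from the list of things; names that differ only in an ending like _2 or _b are one class to them, and where a whole thing is asked for, a point or a joint stands for the part that bears it (a point fixed in the world has none). Each returns a list of dicts, best first, with "p" (0 to 1); they miss things now and then, are a little off and sometimes report something else, mostly with a low value. They report only what shows in the picture. A call takes as long as a camera call.
- cams.look_for(thing, picture): "bbox" ([left, top, width, height] in pixels, round what is visible of it).
The state is a dict: "time": time; "joint_positions": joint angles; "qvel": joint speeds; "joint_torque": joint torques, N m; "tool_pos": TCP position; "ee_rot": TCP orientation; "wrist_force": force on the tool from outside, world axes, zero at the start; "wrist_torque": the same for the moment, N m; "width": finger opening in m.
Only numpy, scipy, OpenCV 4.12 (cv2) and the standard library are available. Lean on these libraries where they do the work, as an engineer would, in place of code of your own. Each camera call takes 0.05 s, during which the arm holds its last target.

TASK

Tilt the black parts bin out on its stiff hinge until, let go and at rest, its white-striped front edge lies parallel to the orange pointer beside it; the hinge springs back a little when you let go, so allow for that. Then test that it holds with a light press on the red lip, and leave the bin standing at the pointer's angle. Do not force the bin, and leave the pointer and everything else on the shelf where they are.

Things in the scene. Friction and masses are not known exactly. Their poses are not given: they have to be found in the camera images.
- stand: plywood stand, screwed down, carries the bin. Origin on the shelf under the middle of the hinge axis; z up; -x is the way the bin tilts out, y runs along the hinge axis, 34 mm above the shelf. Base 200 x 220 mm, 12 mm thick, from x = -55 to +145 mm; plywood stop behind the bin at x = +132 mm, top at 72 mm; dark ears at y = +-98 mm, top at 56 mm.
- hinge (a point): middle of the friction hinge's axis, 34 mm up. The hinge slips at about 0.9 N m either way, else stays (range 0 to 1.15 rad out). The bin sits on it through a springy mount (6 N m/rad): pushed, the bin gives about 0.15 rad, then the hinge slips; let go, the bin springs back about 0.15 rad and stays. Pushing the front wall from inside, 105 mm above the hinge, takes 6 to 9 N.
- bin: black open-topped bin. Origin mid-width on the hinge axis; z up along the front wall, -x out through it, y along the hinge. Front wall at x = 0, 5 mm thick, 160 mm wide, 150 mm tall; back wall at x = +112 mm, 85 mm tall; sides slope between; parts fill the lowest 30 mm. White stripe up each side at the front. Tilts out top towards the stand's -x; upright is 0; starts about 0 to 0.2 rad out.
- lip: the red flared lip on top of the bin's front wall, fixed to the bin, 110 mm wide (along y), 36 mm long, 5 mm thick, sloping up and outwards by 0.61 rad in the bin's frame, so it lies level when the bin is tilted out 0.61 rad. Same origin and axes as bin.
- lip_top (a point): middle of the upper face of the red lip: the place to press. A press of 3 to 5 N kept up for half a second is a fair test (it gives a few mm and comes back); beyond about 7 N straight down the hinge slips further out.
- pointer: orange pointer, 125 mm long, 7 mm wide, on the +y ear of the stand (y = +117 mm), turning about the same hinge axis. Origin on the hinge axis, z along the pointer, so the bin is at the right angle when its z axis is parallel to the pointer's z axis. It stands 0.42 to 0.75 rad out from upright, held by its own friction.
- pointer_tip (a point): outer end of the orange pointer
- jar: glass jar with steel screw lid, 68 mm across, 95 mm tall; origin under its centre. Bystander.
- clamp: aluminium seat post clamp, ring 42 mm across, 16 mm tall, with a dark quick-release lever; origin under the ring's centre. Bystander.
- wrench: flat steel pedal wrench, 205 mm long along x, 8 mm thick; origin under its middle. Bystander.
- lever_a: yellow tire lever, 140 mm long along x, 8 mm thick; origin under its middle. Bystander.
- lever_b: the other yellow tire lever, same size. Bystander.
- tin: round tin with a green label, 80 mm across, 60 mm tall; origin under its centre. Bystander.
- brush: cleaning brush, 170 mm long, lying; origin under it. Bystander.

How it is judged:
On the way, in this order (a step that is already met when the one before it is completed fails the run):
1. the bin, let go and at rest, stands within 3.5 degrees of the pointer (angle between the z axis of bin and the z axis of pointer, either way round below 0.061 rad and contact force between bin and the arm below 0.05 N and contact force between bin and the fingers below 0.05 N and angular speed of bin below 0.05 rad/s), for 0.3 s.
2. the red lip is pressed with at least 1.5 N for 0.3 s (contact force between lip and the fingers above 1.5 N), for 0.3 s.
At the end, for the whole second after the job is handed in: The bin stands released and at rest with its front edge within 3.5 degrees of parallel to the orange pointer, after it was first set there and let go, and then tested with a light press on the red lip (angle between the z axis of bin and the z axis of pointer, either way round below 0.061 rad and angular speed of bin below 0.05 rad/s); the robot touches nothing.
It fails at once if the bin is forced: pushed with more than 25 N (contact force between bin and the fingers above 25 N or contact force between bin and the arm above 25 N).
It fails at once if the pointer is shifted by more than 8 mm at its tip (distance of pointer_tip from where it was at the start of the episode above 0.008 m).
It fails at once if a bystander is moved by more than 20 mm (distance of any of jar, clamp, wrench, lever_a, lever_b, tin, brush from where it was at the start of the episode above 0.02 m).
It also fails if it takes over 64 s, if anything falls off the work surface, if the arm or the gripper's body presses on something with over 40 N, if the wrist force passes 120 N, or if a joint passes its speed limit or range.

## Working session

There is one attempt and no reset: what is moved stays moved. The work goes in short steps, Python scripts to look and compute and a tool call to move; the robot and the scene stay as the last step left them, time stands still between calls to the robot, and variables do not carry over. Pictures are saved under pics/ and viewed, and the job is handed in when it is done.

Besides the shell and the picture viewer there is one more tool, called after "Call:" as name([rows], argument=value, ...), one row to a line, values as JSON. jog_arm: Moves the arm, as the interface text tells. Its arguments: {"type":"object","properties":{"series":{"type":"array","items":{"type":"object","properties":{"x":{"type":"number"},"y":{"type":"number"},"z":{"type":"number"},"rx":{"type":"number"},"ry":{"type":"number"},"rz":{"type":"number"}}}},"claw":{"type":"number"}},"required":["series"]}

```bash
ls; mkdir -p pics
python3 - <<'E'
from bench import robot,cams,ticket
import cv2,pickle
d={}
for n in ("side","top","wrist"):
    s=cams.snapshot(n); d[n]=s
    cv2.imwrite(f"pics/{n}0.png",s["img"][:,:,::-1])
    print(n,s["mtx"].tolist(),s["origin"],s["attitude"],s["shot"])
    for t in ("bin","lip","pointer","stand","pointer_tip","lip_top","hinge"):
        print(t,[(r["bbox"],r["p"]) for r in cams.look_for(t,s)[:2]])
pickle.dump(d,open("s0.pkl","wb"))
print(robot.get_obs())
E
```

```text
pics
side [[544.4506695790097, 0.0, 278.99285164538344], [0.0, 544.4506695790097, 205.85339492659892], [0.0, 0.0, 1.0]] [0.59780602 0.88266458 1.11760831] [-2.41413602e+00  2.80371669e-03  3.08303730e+00] 1
bin [([237.8, 175.0, 75.9, 72.1], 0.79)]
lip [([259.9, 193.7, 46.5, 20.1], 0.64)]
pointer []
stand [([226.0, 177.6, 103.5, 95.9], 0.82), ([244.3, 317.4, 31.1, 46.7], 0.16)]
pointer_tip [([194.3, 250.4, 24.6, 17.0], 0.66), ([236.4, 244.9, 8.4, 13.4], 0.63)]
lip_top [([260.8, 194.8, 50.7, 19.9], 0.63)]
hinge [([225.1, 177.6, 100.3, 99.1], 0.64)]
top [[428.6469571446553, 0.0, 278.9520650338247], [0.0, 428.6469571446553, 212.2007890544689], [0.0, 0.0, 1.0]] [0.43914921 0.01687468 1.32307504] [-3.04796862e+00  9.28051610e-04 -1.54919059e+00] 2
bin [([254.4, 176.9, 67.2, 64.4], 0.88)]
lip [([254.6, 193.1, 20.8, 40.5], 0.94), ([240.8, 173.0, 86.7, 85.6], 0.71)]
pointer [([124.2, 194.9, 29.7, 24.2], 0.72)]
stand [([240.2, 174.5, 88.9, 82.6], 0.87)]
pointer_tip [([235.2, 178.0, 33.7, 3.4], 0.45)]
lip_top [([254.1, 191.3, 25.7, 41.0], 0.97)]
hinge [([398.9, 173.3, 53.2, 25.8], 0.64), ([239.
[... 276 characters left out ...]
tip []
lip_top []
hinge []
{'time': 1.2, 'joint_positions': array([-1.21008144e+00,  8.72074301e-02,  1.37074702e+00, -6.64920087e-06,
        1.68358371e+00, -1.03117814e-01]), 'qvel': array([ 0.00044968,  0.00060529,  0.00044045,  0.00024807, -0.00086548,
       -0.00088748]), 'joint_torque': array([ 2.09190322e-03, -3.40046346e+01, -3.02596807e+01,  7.21631013e-02,
        2.37991830e-02,  1.25537392e-05]), 'tool_pos': array([ 0.24604562, -0.49190241,  0.20547793]), 'ee_rot': array([ 3.14158047e+00, -5.35235617e-05, -1.10696438e+00]), 'wrist_force': array([-1.07913573,  0.06268594, -0.57449693]), 'wrist_torque': array([-0.00777935, -0.01850996, -0.02139849]), 'width': 0.09359749826436267}
```

View images.

Run:
```python
import cv2,pickle
d=pickle.load(open("s0.pkl","rb"))
a=d["top"]["img"][150:280,215:355,::-1]; b=d["side"]["img"][160:290,205:345,::-1]
cv2.imwrite("pics/topc.png",cv2.resize(a,None,fx=5,fy=5,interpolation=cv2.INTER_CUBIC)[:600])
cv2.imwrite("pics/sidec.png",cv2.resize(b,None,fx=4.5,fy=4.5,interpolation=cv2.INTER_CUBIC)[:600])
```

```text
(no output)
```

View pics/side0.png

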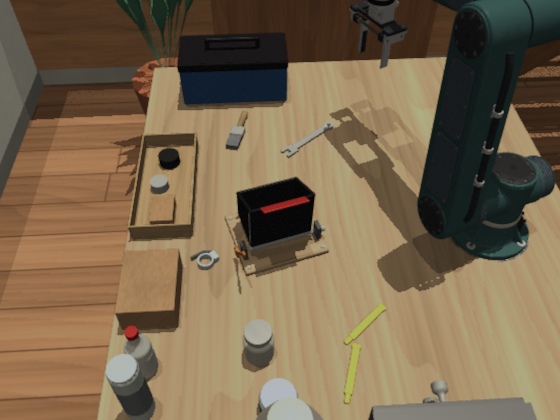

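View pics/top0.png

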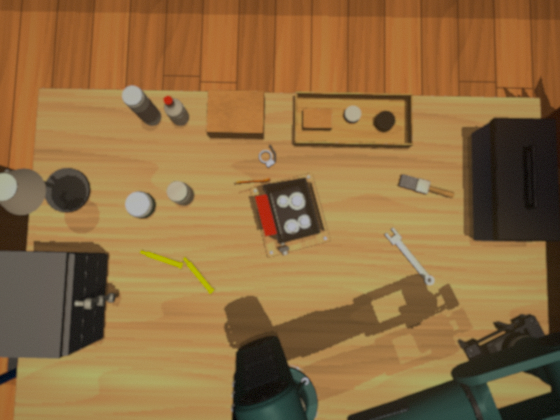

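```bash
ls pics
```

```text
side0.png
sidec.png
top0.png
topc.png
wrist0.png
```

View pics/topc.png

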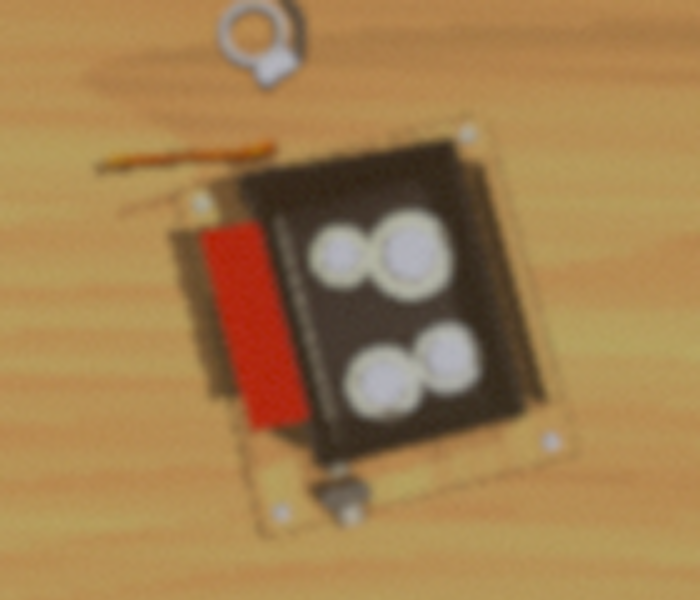

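View pics/sidec.png

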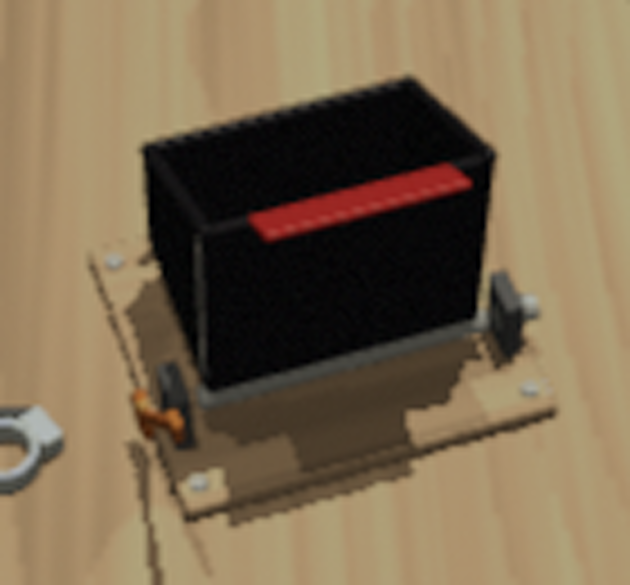

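```bash
cat > h.py <<'E'
import numpy as np
from scipy.spatial.transform import Rotation as Ro
def RR(a): return Ro.from_euler('xyz',a).as_matrix()
def ray(s,u,v):
    d=RR(s["attitude"])@np.linalg.inv(s["mtx"])@np.array([u,v,1.]); return np.array(s["origin"]),d/np.linalg.norm(d)
def atz(s,u,v,z):
    o,d=ray(s,u,v); return o+d*(z-o[2])/d[2]
def proj(s,P):
    P=np.atleast_2d(P); c=(P-np.array(s["origin"]))@RR(s["attitude"]); p=c@np.array(s["mtx"]).T; return p[:,:2]/p[:,2:]
def tri(obs):
    A=np.zeros((3,3));b=np.zeros(3);R=[]
    for s,u,v in obs:
        o,d=ray(s,u,v);M=np.eye(3)-np.outer(d,d);A+=M;b+=M@o
    X=np.linalg.solve(A,b); return X,[float(np.hypot(*(proj(s,X)[0]-[u,v]))) for s,u,v in obs]
def stand2w(x0,y0,yaw,P):
    return np.atleast_2d(P)@RR([0,0,yaw]).T+[x0,y0,0]
E
python3 - <<'E'
from h import *; import pickle
d=pickle.load(open("s0.pkl","rb"))
T=[(202,203),(468,132),(552,440),(282,513)];S=[(200,482),(113,262),(None,None),(530,390)]
for t,s in zip(T,S):
    t=(215+t[0]/5,150+t[1]/5); print(atz(d["top"],*t,.012), end=' ')
    if s[0]: s=(205+s[0]/4.5,160+s[1]/4.5); print(atz(d["side"],*s,.012),tri([(d["top"],*t),(d["side"],*s)]))
E
```

```text
[0.62759417 0.09488268 0.012     ] [0.62806054 0.09772514 0.012     ] (array([0.62814428, 0.09510049, 0.00829702]), [0.005781049426069611, 0.007214625296062158])
[ 0.6754845  -0.06861792  0.012     ] [ 0.6759495  -0.06408594  0.012     ] (array([ 0.67642946, -0.06897697,  0.00631537]), [0.025589165306870505, 0.029670838871402268])
[ 0.48612264 -0.12280259  0.012     ] [0.43817177 0.04107346 0.012     ] [0.44007986 0.045603   0.012     ] (array([0.43868938, 0.04109018, 0.00591534]), [0.17429631951529168, 0.20796314196443])
```

Call:
jog_arm([
  {"z":-0.03,"rz":5.2},
  {"z":-0.03,"rz":5.2},
  {"x":-0.024,"y":-0.029,"z":-0.004},
  {"x":-0.024,"y":-0.029,"z":-0.004},
  {"x":-0.024,"y":-0.029,"z":-0.004},
  {"x":-0.024,"y":-0.029,"z":-0.004},
  {"x":-0.024,"y":-0.029,"z":-0.004},
  {"x":-0.024,"y":-0.029,"z":-0.004},
  {"x":-0.024,"y":-0.029,"z":-0.004},
  {"x":-0.024,"y":-0.029,"z":-0.004},
  {"x":-0.024,"y":-0.029,"z":-0.004},
  {"x":-0.024,"y":-0.029,"z":-0.004},
], claw=0)

```text
invalid input
```

Call:
jog_arm([
  {"z":-0.03,"rz":5.2},
  {"z":-0.03,"rz":5.2},
], claw=0.0)

```text
invalid input
```

```bash
python3 -c "
from bench import robot;print(robot.get_obs())"
```

```text
{'time': 1.2, 'joint_positions': array([-1.21008144e+00,  8.72074301e-02,  1.37074702e+00, -6.64920087e-06,
        1.68358371e+00, -1.03117814e-01]), 'qvel': array([ 0.00044968,  0.00060529,  0.00044045,  0.00024807, -0.00086548,
       -0.00088748]), 'joint_torque': array([ 2.09190322e-03, -3.40046346e+01, -3.02596807e+01,  7.21631013e-02,
        2.37991830e-02,  1.25537392e-05]), 'tool_pos': array([ 0.24604562, -0.49190241,  0.20547793]), 'ee_rot': array([ 3.14158047e+00, -5.35235617e-05, -1.10696438e+00]), 'wrist_force': array([-1.07913573,  0.06268594, -0.57449693]), 'wrist_torque': array([-0.00777935, -0.01850996, -0.02139849]), 'width': 0.09359749826436267}
```

Call:
jog_arm([
  {"x":0,"y":0,"z":-0.03,"rx":0,"ry":0,"rz":5.2},
  {"x":0,"y":0,"z":-0.03,"rx":0,"ry":0,"rz":5.2},
], claw=0)

```text
time: 1.37
tool_pos: [0.2446, -0.4882, 0.258]
ee_rot: [3.14, 0.018, -1.294]
wrist_force: [0.1, 0.1, 0.5]
width: 0.0839
```

Call:
jog_arm([
  {"x":-0.024,"y":-0.029,"z":-0.002,"rx":0,"ry":0,"rz":0},
  {"x":-0.024,"y":-0.029,"z":-0.002,"rx":0,"ry":0,"rz":0},
  {"x":-0.024,"y":-0.029,"z":-0.002,"rx":0,"ry":0,"rz":0},
  {"x":-0.024,"y":-0.029,"z":-0.002,"rx":0,"ry":0,"rz":0},
  {"x":-0.024,"y":-0.029,"z":-0.002,"rx":0,"ry":0,"rz":0},
  {"x":-0.024,"y":-0.029,"z":-0.002,"rx":0,"ry":0,"rz":0},
  {"x":-0.024,"y":-0.029,"z":-0.002,"rx":0,"ry":0,"rz":0},
  {"x":-0.024,"y":-0.029,"z":-0.002,"rx":0,"ry":0,"rz":0},
  {"x":-0.024,"y":-0.029,"z":-0.002,"rx":0,"ry":0,"rz":0},
  {"x":-0.024,"y":-0.029,"z":-0.002,"rx":0,"ry":0,"rz":0},
  {"x":-0.024,"y":-0.029,"z":-0.002,"rx":0,"ry":0,"rz":0},
  {"x":-0.024,"y":-0.029,"z":-0.002,"rx":0,"ry":0,"rz":0},
])

```text
time: 2.37
tool_pos: [0.5116, -0.1115, 0.2926]
ee_rot: [-3.139, 0.001, -1.315]
wrist_force: [0.6, -0.3, -1.8]
width: 0.0042
```

Call:
jog_arm([
  {"x":-0.022,"y":-0.029,"z":0,"rx":0,"ry":0,"rz":-1.3},
  {"x":-0.022,"y":-0.029,"z":0,"rx":0,"ry":0,"rz":0},
  {"x":-0.022,"y":-0.029,"z":0,"rx":0,"ry":0,"rz":0},
  {"x":-0.022,"y":-0.029,"z":0,"rx":0,"ry":0,"rz":0},
  {"x":-0.022,"y":-0.029,"z":0,"rx":0,"ry":0,"rz":0},
  {"x":-0.01,"y":-0.01,"z":0,"rx":0,"ry":0,"rz":0},
  {"x":0,"y":0,"z":0,"rx":0,"ry":0,"rz":0},
])

```text
time: 2.95
tool_pos: [0.6353, 0.0628, 0.2922]
ee_rot: [-3.137, 0.002, -1.281]
wrist_force: [-0.1, 0.2, 1.1]
width: 0.0003
```

```bash
cat > snap.py <<'E'
import sys,cv2,pickle
from bench import cams,robot
def snap(n,tag,things=()):
    s=cams.snapshot(n); pickle.dump(s,open(f"{tag}.pkl","wb"))
    cv2.imwrite(f"pics/{tag}.png",cv2.resize(s["img"][:,:,::-1],(784,588),interpolation=cv2.INTER_CUBIC))
    for t in things: print(t,[(r["bbox"],r["p"]) for r in cams.look_for(t,s)[:2]])
    return s
if __name__=="__main__":
    snap(sys.argv[1],sys.argv[2],sys.argv[3:])
    o=robot.get_obs(); print(o["time"],o["tool_pos"],o["ee_rot"],o["wrist_force"],o["joint_positions"])
E
python3 snap.py wrist w1 pointer pointer_tip bin lip
```

```text
pointer [([216.0, 165.5, 80.8, 14.0], 0.62)]
pointer_tip [([216.1, 166.2, 81.5, 14.9], 0.72), ([217.4, 163.5, 164.4, 138.6], 0.45)]
bin [([245.8, 194.3, 132.0, 106.7], 0.82)]
lip [([245.0, 249.9, 16.6, 44.5], 0.69)]
3.2 [0.63374505 0.0581475  0.29389636] [-3.13613320e+00 -1.28125031e-04 -1.28776784e+00] [0.18091317 0.61783239 0.27319636] [1.67112302e-03 2.83974060e-01 9.68251884e-01 1.46404117e-03
 1.88408603e+00 1.28989349e+00]
```

View pics/w1.png

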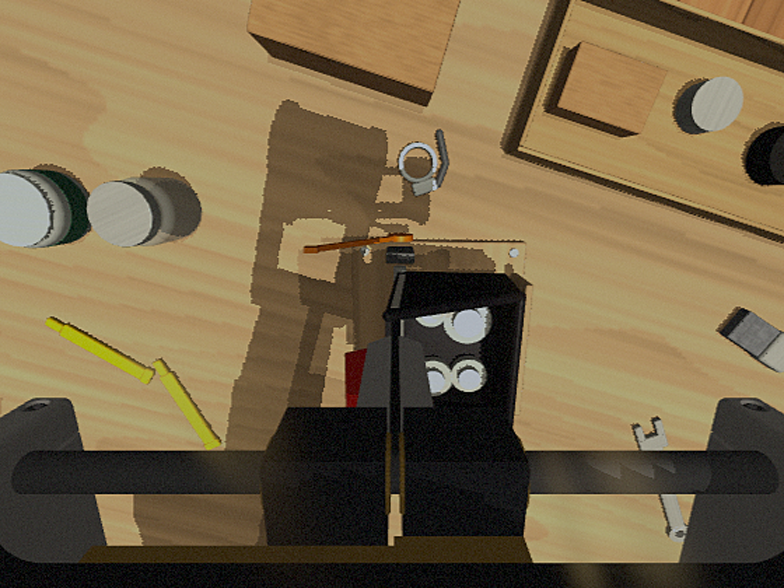

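Call:
jog_arm([
  {"x":0.034,"y":-0.003,"z":0,"rx":0,"ry":0,"rz":0},
  {"x":0.034,"y":-0.003,"z":0,"rx":0,"ry":0,"rz":0},
  {"x":0.034,"y":-0.003,"z":0,"rx":0,"ry":0,"rz":0},
  {"x":0.034,"y":-0.003,"z":0,"rx":0,"ry":0,"rz":0},
  {"x":0.034,"y":-0.003,"z":0.015,"rx":0,"ry":0,"rz":0},
  {"x":0.034,"y":-0.003,"z":0.02,"rx":0,"ry":0,"rz":0},
  {"x":0.034,"y":-0.003,"z":0.025,"rx":0,"ry":0,"rz":0},
  {"x":0.01,"y":0,"z":0.01,"rx":0,"ry":0,"rz":0},
  {"x":0,"y":0,"z":0,"rx":0,"ry":0,"rz":0},
  {"x":0,"y":0,"z":0,"rx":0,"ry":0,"rz":0},
])

```text
time: 4.03
tool_pos: [0.7178, -0.1976, 0.2342]
ee_rot: [-3.124, -0.007, -1.305]
wrist_force: [-0.0, -0.4, 0.0]
width: 0.0006
```

```bash
python3 snap.py wrist w2 pointer pointer_tip bin lip
python3 - <<'E'
import pickle,cv2
for t,(x,y,w,h) in {"w1":(200,150,190,60),"w2":(60,110,200,150)}.items():
    s=pickle.load(open(t+".pkl","rb"));c=s["img"][y:y+h,x:x+w,::-1];cv2.imwrite(f"pics/{t}c.png",cv2.resize(c,None,fx=4,fy=4,interpolation=cv2.INTER_CUBIC))
E
```

```text
pointer [([1.3, 182.7, 92.0, 14.0], 0.9)]
pointer_tip [([0.9, 184.2, 90.5, 12.1], 0.96)]
bin []
lip [([77.2, 99.4, 38.4, 49.1], 0.44)]
4.2833 [ 0.71932451 -0.19440211  0.23701181] [-3.11990639 -0.00973065 -1.30028955] [ 0.21354303 -0.22602671 -0.45019062] [-0.34211242  0.53018485  0.74831553  0.00467801  1.83975217  0.95936731]
```

View pics/w2.png

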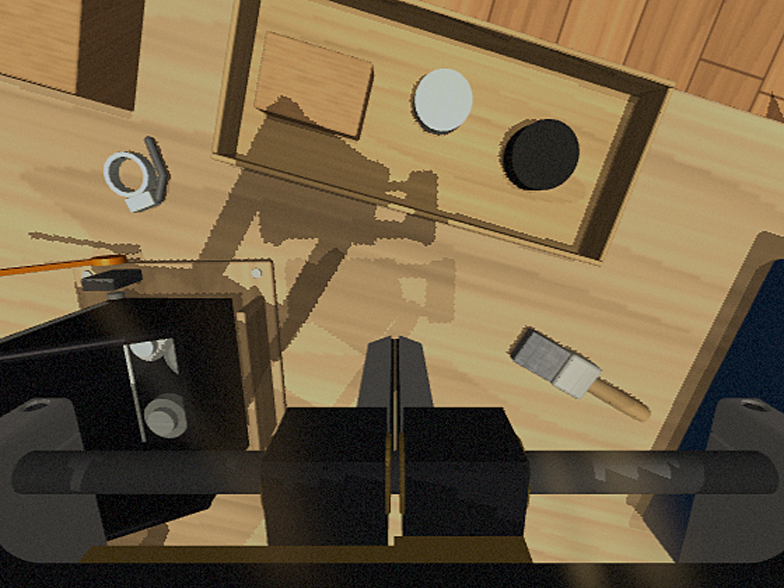

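View pics/w1c.png

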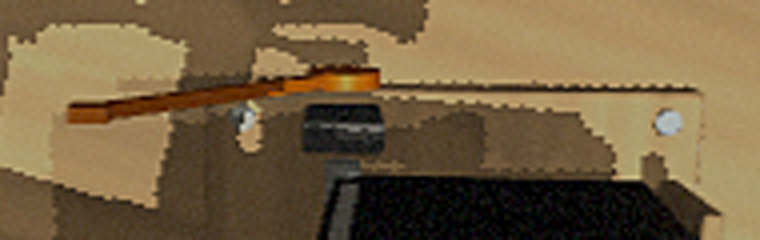

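View pics/w2c.png

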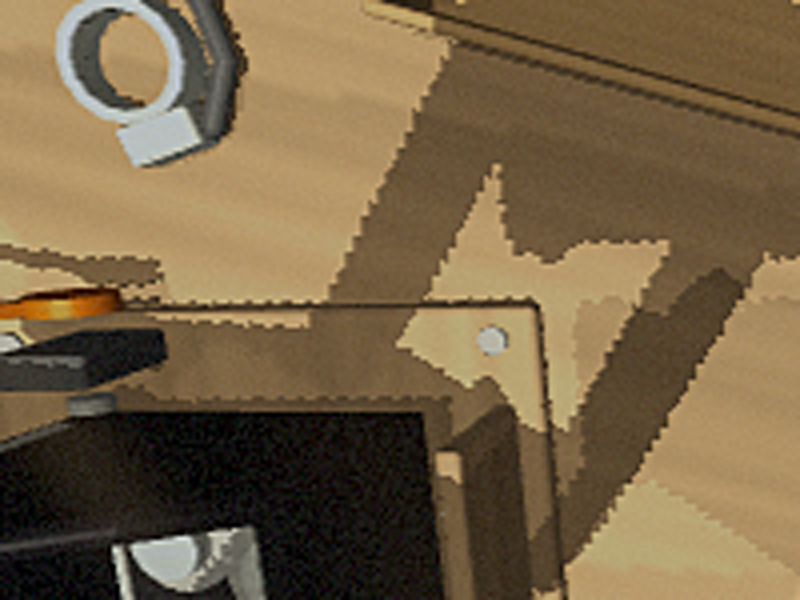

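Call:
jog_arm([
  {"x":-0.033,"y":0.0,"z":0.01,"rx":0,"ry":0,"rz":0},
  {"x":-0.033,"y":0.0,"z":0.01,"rx":0,"ry":0,"rz":0},
  {"x":-0.018,"y":0.0,"z":0,"rx":0,"ry":0,"rz":0},
  {"x":0,"y":0,"z":0,"rx":0,"ry":0,"rz":0},
  {"x":0,"y":0,"z":0,"rx":0,"ry":0,"rz":0},
])

```text
time: 4.7
tool_pos: [0.6979, -0.1055, 0.2219]
ee_rot: [-3.11, -0.015, -1.294]
wrist_force: [1.2, -0.7, 0.3]
width: 0.0006
```

```bash
python3 snap.py wrist w3 pointer
python3 - <<'E'
import pickle,cv2
for t,(x,y,w,h) in {"w3":(0,140,230,150)}.items():
    s=pickle.load(open(t+".pkl","rb"));c=s["img"][y:y+h,x:x+w,::-1];cv2.imwrite(f"pics/{t}c.png",cv2.resize(c,None,fx=3.4,fy=3.4,interpolation=cv2.INTER_CUBIC))
E
```

```text
pointer [([10.1, 189.0, 146.9, 21.9], 0.6)]
4.8 [ 0.69842646 -0.10678139  0.22242787] [-3.10918681 -0.01551009 -1.29544698] [ 0.66620471 -0.10898513 -0.04699717] [-0.2330183   0.41708284  0.93581444  0.00226729  1.75283898  1.0626278 ]
```

View pics/w3c.png

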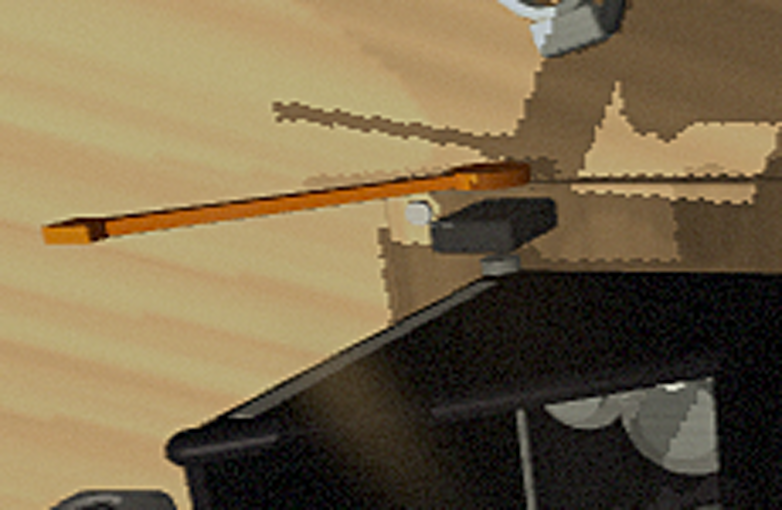

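Run:
```python
import pickle,cv2,numpy as np
o=[]
for t,(x,y,w,h) in {"w3":(5,190,45,30),"w1":(210,160,45,30)}.items():
    s=pickle.load(open(t+".pkl","rb"));c=s["img"][y:y+h,x:x+w,::-1];o.append(cv2.resize(c,None,fx=8,fy=8,interpolation=cv2.INTER_NEAREST))
for t,(x,y,w,h) in {"w3":(125,175,45,30),"w1":(265,160,45,30)}.items():
    s=pickle.load(open(t+".pkl","rb"));c=s["img"][y:y+h,x:x+w,::-1];o.append(cv2.resize(c,None,fx=8,fy=8,interpolation=cv2.INTER_NEAREST))
cv2.imwrite("pics/tips.png",np.vstack([np.hstack(o[:2]),np.hstack(o[2:])]))
c=pickle.load(open("w1.pkl","rb"))["img"][180:300,230:400,::-1];cv2.imwrite("pics/w1d.png",cv2.resize(c,None,fx=4.5,fy=4.5,interpolation=cv2.INTER_CUBIC))
```

```text
(no output)
```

View pics/tips.png

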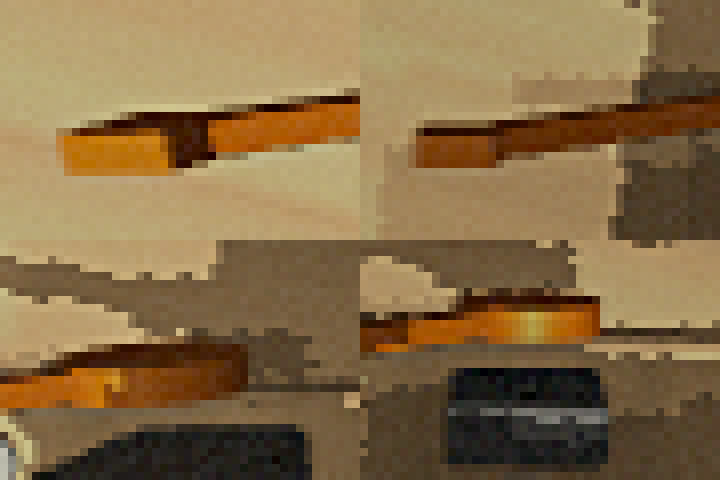

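View pics/w1d.png

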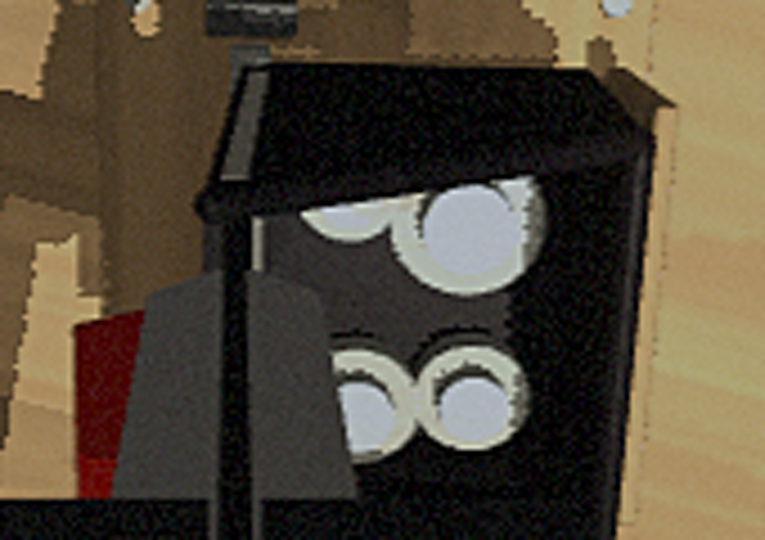

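```bash
cat > fit.py <<'E'
from h import *; import pickle
from scipy.optimize import least_squares
d=pickle.load(open("s0.pkl","rb")); w1=pickle.load(open("w1.pkl","rb"));w3=pickle.load(open("w3.pkl","rb"))
w2=pickle.load(open("w2.pkl","rb"))
top,side=d["top"],d["side"]
tip,r=tri([(w1,221.9,178.5),(w3,19.7,209.1)]);print("tip",tip,r)
obs=[]
scr=[(-.04,.095,.013),(.13,.095,.013),(.13,-.095,.013),(-.04,-.095,.013)]
T=[(202,203),(468,132),(552,440),(282,513)];S=[(200,482),(113,262),None,(530,390)]
for P,t,s in zip(scr,T,S):
    obs.append((top,P,(215+t[0]/5,150+t[1]/5)))
    if s: obs.append((side,P,(205+s[0]/4.5,160+s[1]/4.5)))
obs.append((w1,scr[1],(230+617/4.5,180+6/4.5)))
obs.append((w1,scr[0],(200+245/4,150+118/4)))
obs.append((w2,scr[1],(60+492/4,110+340/4)))
obs.append((w3,scr[0],(418/3.4,140+212/3.4)))
def rot(a,P): x,y,z=P; return (x*np.cos(a)-z*np.sin(a),y,.034+x*np.sin(a)+z*np.cos(a))
def res(p,full=False):
    x0,y0,yaw,a,ix,iy=p; r=[]
    for s,P,uv in obs:
        P=(np.sign(P[0]-.045)*ix+.045,np.sign(P[1])*iy,P[2])
        r.append(proj(s,stand2w(x0,y0,yaw,P))[0]-uv)
    for s,uv in ((w1,(221.9,178.5)),(w3,(19.7,209.1))):
        r.append(proj(s,stand2w(x0,y0,yaw,rot(a,(0,.117,.125))))[0]-uv)
    return np.array(r) if full else np.concatenate(r)
f=least_squares(res,[.5445,.0294,-1.29,.6,.085,.095],loss='soft_l1');print(f.x);print(res(f.x,True).round(1).tolist())
x0,y0,yaw=f.x[:3]
L=RR([0,0,-yaw])@(tip-[x0,y0,0]);print("tip stand",L,"ang",np.arctan2(-L[0],L[2]-.034),"len",np.hypot(L[0],L[2]-.034))
# bin stripe
for b in np.arange(0,.3,.05):
    q=stand2w(x0,y0,yaw,[rot(b,(0,.08,0.)),rot(b,(0,.08,.15)),rot(b,(.112,.08,.085))]);print(round(b,2),((proj(w3,q)-[0,140])*3.4).round().tolist(),((proj(w1,q)-[230,180])*4.5).round().tolist())
E
python3 fit.py
```

```text
tip [0.63547929 0.13807293 0.1287063 ] [0.1365017337812719, 0.1692628432358026]
[ 0.54462091  0.03124084 -1.29503438  0.66222249  0.08500144  0.09768942]
[[-0.5, -0.1], [0.1, -0.7], [-0.4, 0.4], [0.7, -1.2], [-0.7, 0.0], [-0.7, -0.5], [0.1, -1.0], [0.3, -0.8], [-0.4, -0.5], [0.6, 0.1], [0.9, -0.0], [0.4, 0.3], [-2.4, 0.3]]
tip stand [-0.07805682  0.11651384  0.1287063 ] ang 0.6893231048364568 len 0.12272795543799707
0.0 [[503.0, 268.0], [232.0, 437.0], [753.0, 342.0]] [[252.0, 58.0], [259.0, 193.0], [655.0, 127.0]]
0.05 [[503.0, 268.0], [201.0, 436.0], [735.0, 348.0]] [[252.0, 58.0], [227.0, 193.0], [645.0, 132.0]]
0.1 [[503.0, 268.0], [171.0, 436.0], [715.0, 355.0]] [[252.0, 58.0], [195.0, 191.0], [634.0, 137.0]]
0.15 [[503.0, 268.0], [142.0, 434.0], [694.0, 361.0]] [[252.0, 58.0], [163.0, 190.0], [621.0, 142.0]]
0.2 [[503.0, 268.0], [116.0, 432.0], [672.0, 367.0]] [[252.0, 58.0], [132.0, 188.0], [607.0, 146.0]]
0.25 [[503.0, 268.0], [91.0, 429.0], [648.0, 373.0]] [[252.0, 58.0], [101.0, 185.0], [591.0, 151.0]]
```

Call:
jog_arm([
  {"x":0,"y":0,"z":-0.02,"rx":-1.9,"ry":-0.9,"rz":0},
  {"x":-0.03,"y":0.025,"z":-0.01,"rx":0,"ry":0,"rz":0},
  {"x":-0.03,"y":0.025,"z":0,"rx":0,"ry":0,"rz":0},
  {"x":-0.03,"y":0.025,"z":0,"rx":0,"ry":0,"rz":0},
  {"x":-0.03,"y":0.025,"z":0,"rx":0,"ry":0,"rz":0},
  {"x":-0.005,"y":0.01,"z":0,"rx":0,"ry":0,"rz":0},
  {"x":0,"y":0,"z":0,"rx":0,"ry":0,"rz":0},
  {"x":0,"y":0,"z":0,"rx":0,"ry":0,"rz":0},
])

```text
time: 5.47
tool_pos: [0.5623, -0.0247, 0.2429]
ee_rot: [3.127, 0.004, -1.309]
wrist_force: [-0.1, 0.1, 0.9]
width: 0.0002
```

```bash
cat > st.py <<'E'
from bench import robot
from h import *
o=robot.get_obs();p=o["tool_pos"];x0,y0,yaw=.5446,.0312,-1.295
L=RR([0,0,-yaw])@(p-[x0,y0,0]);R=RR(o["ee_rot"]);G=RR([np.pi,0,yaw])
rv=np.degrees(Ro.from_matrix(R.T@G).as_rotvec());f=RR([0,0,-yaw])@o["wrist_force"]
print("t %.2f"%o["time"],"stand",L.round(4),"corr deg",rv.round(2),"F stand",f.round(2),"q",o["joint_positions"].round(2))
E
python3 st.py
```

```text
t 5.47 stand [0.0586 0.0019 0.2429] corr deg [ 0.83  0.21 -0.79] F stand [-0.15 -0.03  0.94] q [-0.14  0.12  1.26 -0.    1.78  1.17]
```

Call:
jog_arm([
  {"x":-0.006,"y":0.002,"z":0.025,"rx":0.8,"ry":0.2,"rz":-0.8},
  {"x":-0.004,"y":0,"z":0.03,"rx":0,"ry":0,"rz":0},
  {"x":0,"y":0,"z":0.03,"rx":0,"ry":0,"rz":0},
  {"x":0,"y":0,"z":0.025,"rx":0,"ry":0,"rz":0},
  {"x":0,"y":0,"z":0.01,"rx":0,"ry":0,"rz":0},
  {"x":0,"y":0,"z":0,"rx":0,"ry":0,"rz":0},
])

```text
time: 5.97
tool_pos: [0.5688, -0.0239, 0.124]
ee_rot: [-3.127, -0.009, -1.304]
wrist_force: [0.1, -0.0, 0.4]
width: 0.0003
```

```bash
python3 st.py
```

```text
t 5.97 stand [0.0596 0.0083 0.124 ] corr deg [-0.82 -0.5  -0.49] F stand [0.05 0.05 0.41] q [-0.14  0.15  1.47 -0.    1.51  1.16]
```

Call:
jog_arm([
  {"x":-0.012,"y":0.003,"z":0.002,"rx":-0.8,"ry":-0.5,"rz":-0.5},
  {"x":-0.012,"y":0.003,"z":0.002,"rx":0,"ry":0,"rz":0},
  {"x":-0.01,"y":0,"z":0,"rx":0,"ry":0,"rz":0},
  {"x":0,"y":0,"z":0,"rx":0,"ry":0,"rz":0},
])

```text
time: 6.3
tool_pos: [0.5565, 0.0079, 0.1229]
ee_rot: [-3.138, -0.0, -1.298]
wrist_force: [-0.4, 0.5, -0.5]
width: 0.0004
```

```bash
python3 st.py
```

```text
t 6.30 stand [0.0256 0.0051 0.1229] corr deg [-0.19 -0.02 -0.16] F stand [-0.54 -0.24 -0.5 ] q [-0.09  0.13  1.49  0.    1.52  1.21]
```

Close to the wall; now slower approach to contact.

Call:
jog_arm([
  {"x":-0.007,"y":0.001,"z":0.002,"rx":0,"ry":0,"rz":0},
  {"x":-0.006,"y":0.001,"z":0.002,"rx":0,"ry":0,"rz":0},
  {"x":0,"y":0,"z":0,"rx":0,"ry":0,"rz":0},
  {"x":0,"y":0,"z":0,"rx":0,"ry":0,"rz":0},
])

```text
time: 6.63
tool_pos: [0.5523, 0.0229, 0.123]
ee_rot: [-3.131, -0.003, -1.294]
wrist_force: [0.5, 0.4, 0.2]
width: 0.0004
```

```bash
python3 st.py
```

```text
t 6.63 stand [0.0101 0.0052 0.123 ] corr deg [-0.62 -0.19  0.03] F stand [-0.28  0.64  0.21] q [-0.06  0.12  1.5   0.    1.51  1.23]
```

Call:
jog_arm([
  {"x":-0.004,"y":0.002,"z":0.002,"rx":-0.5,"ry":0,"rz":0},
  {"x":-0.004,"y":0.001,"z":0.002,"rx":0,"ry":0,"rz":0},
  {"x":-0.004,"y":0,"z":0,"rx":0,"ry":0,"rz":0},
  {"x":0,"y":0,"z":0,"rx":0,"ry":0,"rz":0},
])

```text
time: 6.97
tool_pos: [0.5478, 0.0309, 0.1203]
ee_rot: [-3.136, -0.012, -1.296]
wrist_force: [1.5, -3.9, 0.9]
width: 0.0003
```

```bash
python3 st.py
```

```text
t 6.97 stand [0.0011 0.003  0.1203] corr deg [-0.31 -0.7  -0.07] F stand [4.17 0.33 0.93] q [-0.04  0.11  1.52 -0.01  1.51  1.26]
```

Call:
jog_arm([
  {"x":-0.005,"y":0.001,"z":0,"rx":0,"ry":-0.3,"rz":0},
  {"x":-0.005,"y":0,"z":0,"rx":0,"ry":0,"rz":0},
  {"x":-0.005,"y":0,"z":0,"rx":0,"ry":0,"rz":0},
  {"x":-0.005,"y":0,"z":0,"rx":0,"ry":0,"rz":0},
  {"x":-0.005,"y":0,"z":0,"rx":0,"ry":0,"rz":0},
])

```text
time: 7.38
tool_pos: [0.5446, 0.0407, 0.1192]
ee_rot: [-3.135, -0.036, -1.305]
wrist_force: [3.5, -10.3, -0.2]
width: 0.0006
```

```bash
python3 st.py
```

```text
t 7.38 stand [-0.0091  0.0026  0.1192] corr deg [-0.39 -2.09 -0.54] F stand [10.85  0.52 -0.21] q [-0.01  0.1   1.53 -0.03  1.5   1.3 ]
```

Call:
jog_arm([
  {"x":-0.007,"y":0.001,"z":0,"rx":0,"ry":-1.5,"rz":-0.3},
  {"x":-0.007,"y":0,"z":0,"rx":0,"ry":-1,"rz":0},
  {"x":-0.007,"y":0,"z":0,"rx":0,"ry":-1,"rz":0},
  {"x":-0.007,"y":0,"z":0,"rx":0,"ry":-1,"rz":0},
])

```text
time: 7.72
tool_pos: [0.5413, 0.0506, 0.1165]
ee_rot: [-3.134, 0.008, -1.307]
wrist_force: [4.8, -10.9, -3.4]
width: 0.0004
```

```bash
python3 st.py
```

```text
t 7.72 stand [-0.0195  0.0021  0.1165] corr deg [-0.45  0.46 -0.69] F stand [11.82  1.62 -3.36] q [-0.02  0.1   1.53  0.01  1.5   1.29]
```

Call:
jog_arm([
  {"x":-0.008,"y":0.001,"z":-0.001,"rx":0,"ry":-0.6,"rz":-0.5},
  {"x":-0.008,"y":0,"z":-0.001,"rx":0,"ry":-0.7,"rz":0},
  {"x":-0.008,"y":0,"z":-0.001,"rx":0,"ry":-0.7,"rz":0},
  {"x":-0.008,"y":0,"z":-0.001,"rx":0,"ry":-0.7,"rz":0},
  {"x":-0.008,"y":0,"z":-0.001,"rx":0,"ry":-0.7,"rz":0},
])

```text
time: 8.13
tool_pos: [0.5353, 0.0665, 0.1192]
ee_rot: [-3.136, 0.026, -1.312]
wrist_force: [3.6, -10.2, -1.2]
width: 0.0003
```

```bash
python3 st.py
```

```text
t 8.13 stand [-0.0365  0.0006  0.1192] corr deg [-0.32  1.47 -0.97] F stand [10.77  0.69 -1.24] q [0.   0.1  1.53 0.03 1.51 1.31]
```

Call:
jog_arm([
  {"x":-0.008,"y":0.001,"z":-0.001,"rx":0,"ry":0.3,"rz":-0.8},
  {"x":-0.008,"y":0,"z":-0.001,"rx":0,"ry":-0.3,"rz":0},
  {"x":-0.008,"y":0,"z":-0.001,"rx":0,"ry":-0.5,"rz":0},
  {"x":-0.008,"y":0,"z":-0.001,"rx":0,"ry":-0.5,"rz":0},
  {"x":-0.008,"y":0,"z":-0.001,"rx":0,"ry":-0.5,"rz":0},
])

```text
time: 8.55
tool_pos: [0.5288, 0.086, 0.1246]
ee_rot: [-3.136, 0.015, -1.31]
wrist_force: [1.9, -8.9, 0.7]
width: 0.0005
```

```bash
python3 st.py
```

```text
t 8.55 stand [-0.0571 -0.0002  0.1246] corr deg [-0.31  0.84 -0.85] F stand [ 9.03 -0.59  0.67] q [0.05 0.08 1.54 0.02 1.52 1.35]
```

Call:
jog_arm([
  {"x":-0.008,"y":0,"z":0.001,"rx":0,"ry":0.2,"rz":-0.7},
  {"x":-0.008,"y":0,"z":0.001,"rx":0,"ry":-0.3,"rz":0},
  {"x":-0.008,"y":0,"z":0,"rx":0,"ry":-0.4,"rz":0},
])

```text
time: 8.8
tool_pos: [0.5252, 0.0998, 0.1237]
ee_rot: [-3.136, 0.004, -1.304]
wrist_force: [1.8, -7.9, 1.5]
width: 0.0005
```

```bash
python3 st.py; python3 snap.py wrist w4 bin pointer
```

```text
t 8.80 stand [-0.0713  0.      0.1237] corr deg [-0.34  0.22 -0.49] F stand [ 8.12 -0.46  1.5 ] q [0.08 0.08 1.54 0.   1.52 1.38]
bin [([165.2, 116.6, 362.5, 287.3], 0.79)]
pointer [([256.1, 48.4, 124.2, 39.8], 0.96)]
8.95 [0.52511054 0.10050515 0.12409399] [-3.13528935  0.00528295 -1.30264945] [ 1.10882859 -6.4599231   2.87260865] [0.07884182 0.07895259 1.54170296 0.00638429 1.51574154 1.38117317]
```

View pics/w4.png

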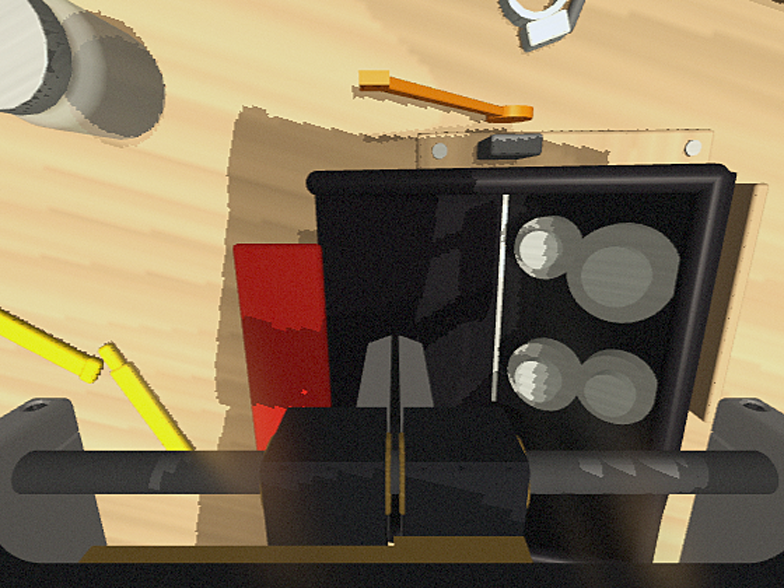

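```bash
cat > ang.py <<'E'
from h import *;import pickle,sys
x0,y0,yaw=.5446,.0312,-1.295
def rot(a,P): x,y,z=P; return (x*np.cos(a)-z*np.sin(a),y,.034+x*np.sin(a)+z*np.cos(a))
def tab(t,pts,rng,sc=1.4):
    s=pickle.load(open(t+".pkl","rb"))
    for b in rng:
        print(round(b,3),[(proj(s,stand2w(x0,y0,yaw,rot(b,P)))[0]*sc).round(1).tolist() for P in pts])
E
python3 - <<'E'
from ang import *
print("bin");tab("w4",[(0,.08,.15),(.112,.08,.085),(0,.055,.15)],np.arange(.65,.9,.05))
print("ptr");tab("w4",[(0,.117,.125)],np.arange(.6,.75,.03))
E
```

```text
bin
0.65 [[338.2, 174.6], [739.4, 170.0], [341.3, 245.0]]
0.7 [[324.0, 175.0], [721.9, 170.0], [327.6, 243.3]]
0.75 [[311.4, 175.4], [702.8, 170.1], [315.4, 241.6]]
0.8 [[300.4, 175.8], [682.3, 170.2], [304.7, 239.9]]
0.85 [[290.9, 176.1], [660.7, 170.3], [295.5, 238.2]]
ptr
0.6 [[394.5, 70.2]]
0.63 [[386.3, 71.8]]
0.66 [[378.5, 73.5]]
0.69 [[371.2, 75.1]]
0.72 [[364.2, 76.8]]
0.75 [[357.7, 78.5]]
```

Call:
jog_arm([
  {"x":-0.008,"y":0,"z":0,"rx":0,"ry":0,"rz":-0.3},
  {"x":-0.008,"y":0,"z":0,"rx":0,"ry":-0.3,"rz":0},
])

```text
time: 9.12
tool_pos: [0.5226, 0.11, 0.125]
ee_rot: [-3.135, -0.001, -1.302]
wrist_force: [2.2, -7.6, 1.2]
width: 0.0006
```

```bash
python3 st.py
```

```text
t 9.12 stand [-0.0818  0.0003  0.125 ] corr deg [-0.39 -0.05 -0.38] F stand [7.86 0.02 1.21] q [0.1  0.08 1.54 0.   1.52 1.4 ]
```

Call:
jog_arm([
  {"x":0.006,"y":0,"z":0,"rx":0,"ry":0,"rz":-0.2},
  {"x":0.006,"y":0,"z":0,"rx":0,"ry":0,"rz":0},
  {"x":0.006,"y":0,"z":0,"rx":0,"ry":0,"rz":0},
  {"x":0.006,"y":0,"z":0,"rx":0,"ry":0,"rz":0},
  {"x":0.008,"y":0,"z":0,"rx":0,"ry":0,"rz":0},
  {"x":0.008,"y":0,"z":0,"rx":0,"ry":0,"rz":0},
  {"x":0.008,"y":0,"z":0,"rx":0,"ry":0,"rz":0},
  {"x":0,"y":0,"z":0,"rx":0,"ry":0,"rz":0},
])

```text
time: 9.78
tool_pos: [0.5355, 0.061, 0.1246]
ee_rot: [-3.137, 0.005, -1.297]
wrist_force: [0.5, -0.0, -0.2]
width: 0.0006
```

```bash
python3 st.py; python3 snap.py wrist w5 bin pointer
```

```text
t 9.78 stand [-0.0311 -0.0006  0.1246] corr deg [-0.28  0.3  -0.14] F stand [ 0.15  0.47 -0.16] q [0.   0.09 1.53 0.01 1.52 1.3 ]
bin [([102.0, 119.0, 366.0, 280.8], 0.82)]
pointer [([182.8, 48.8, 152.5, 37.2], 0.93)]
9.9333 [0.53523613 0.06249652 0.12487872] [-3.13618858  0.00591799 -1.29612036] [ 0.24490753 -0.33581272 -0.15116915] [0.00633769 0.08896086 1.52934359 0.00714827 1.51964776 1.30212157]
```

View pics/w5.png

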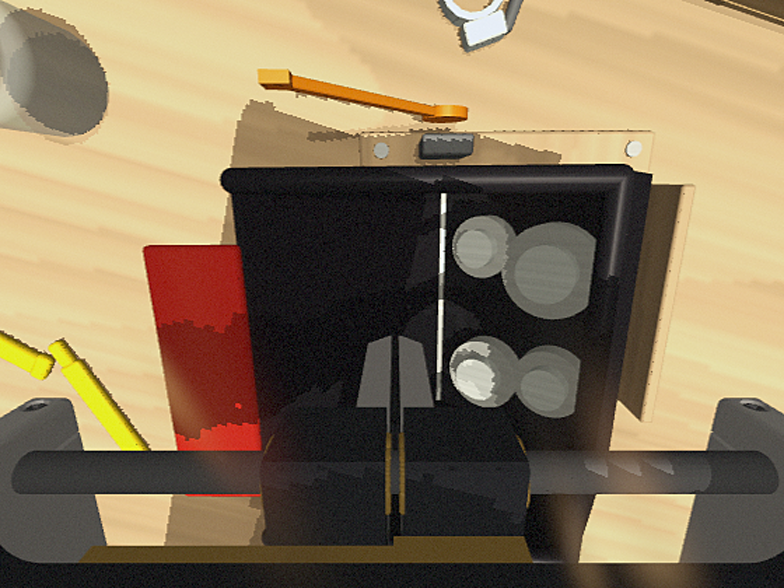

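Run:
```python
from ang import *
print("bin");tab("w5",[(0,.08,.15),(.112,.08,.085),(0,.055,.15)],np.arange(.5,.9,.05))
print("ptr");tab("w5",[(0,.117,.125),(0,.117,0)],np.arange(.6,.75,.03))
```

```text
bin
0.5 [[269.7, 171.7], [660.3, 170.9], [275.9, 247.7]]
0.55 [[253.9, 172.0], [645.6, 170.7], [260.6, 246.0]]
0.6 [[239.7, 172.3], [629.3, 170.6], [247.0, 244.4]]
0.65 [[227.3, 172.7], [611.6, 170.5], [234.9, 242.7]]
0.7 [[216.5, 173.0], [592.6, 170.4], [224.4, 241.0]]
0.75 [[207.4, 173.4], [572.3, 170.3], [215.4, 239.2]]
0.8 [[199.8, 173.7], [551.0, 170.2], [207.8, 237.5]]
0.85 [[193.6, 174.0], [528.9, 170.2], [201.7, 235.8]]
ptr
0.6 [[288.0, 69.2], [446.1, 113.9]]
0.63 [[281.3, 70.8], [446.1, 113.9]]
0.66 [[275.1, 72.4], [446.1, 113.9]]
0.69 [[269.3, 74.0], [446.1, 113.9]]
0.72 [[263.9, 75.6], [446.1, 113.9]]
0.75 [[258.9, 77.2], [446.1, 113.9]]
```

Call:
jog_arm([
  {"x":0,"y":0,"z":-0.03,"rx":0,"ry":0,"rz":0},
  {"x":0,"y":0,"z":-0.035,"rx":0,"ry":0,"rz":0},
  {"x":0,"y":0,"z":-0.035,"rx":0,"ry":0,"rz":0},
  {"x":0.02,"y":-0.02,"z":-0.015,"rx":0,"ry":0,"rz":0},
  {"x":0.03,"y":-0.026,"z":0,"rx":0,"ry":0,"rz":0},
  {"x":0.03,"y":-0.026,"z":0,"rx":0,"ry":0,"rz":0},
  {"x":0.03,"y":-0.026,"z":0,"rx":0,"ry":0,"rz":0},
  {"x":0.03,"y":-0.02,"z":0,"rx":0,"ry":0,"rz":0},
  {"x":0,"y":0,"z":0,"rx":0,"ry":0,"rz":0},
  {"x":0,"y":0,"z":0,"rx":0,"ry":0,"rz":0},
])

```text
time: 10.77
tool_pos: [0.6908, -0.0379, 0.2408]
ee_rot: [-3.139, 0.011, -1.285]
wrist_force: [-0.1, 0.4, 0.5]
width: 0.0001
```

```bash
python3 st.py; python3 snap.py wrist w6 bin pointer
```

```text
t 10.77 stand [0.1063 0.1219 0.2408] corr deg [-0.15  0.61  0.59] F stand [-0.38  0.01  0.5 ] q [-0.14  0.41  0.9   0.01  1.83  1.15]
bin [([55.3, 219.1, 217.0, 172.9], 0.65), ([203.0, 108.2, 39.4, 48.7], 0.63)]
pointer [([102.4, 188.2, 114.1, 21.2], 0.97)]
10.9167 [ 0.68920071 -0.03673615  0.24163081] [-3.13887939  0.0102656  -1.28325406] [-0.53857838 -0.16524742 -1.14456968] [-0.14068788  0.41028426  0.90692423  0.01081612  1.82616452  1.14530299]
```

View pics/w6.png

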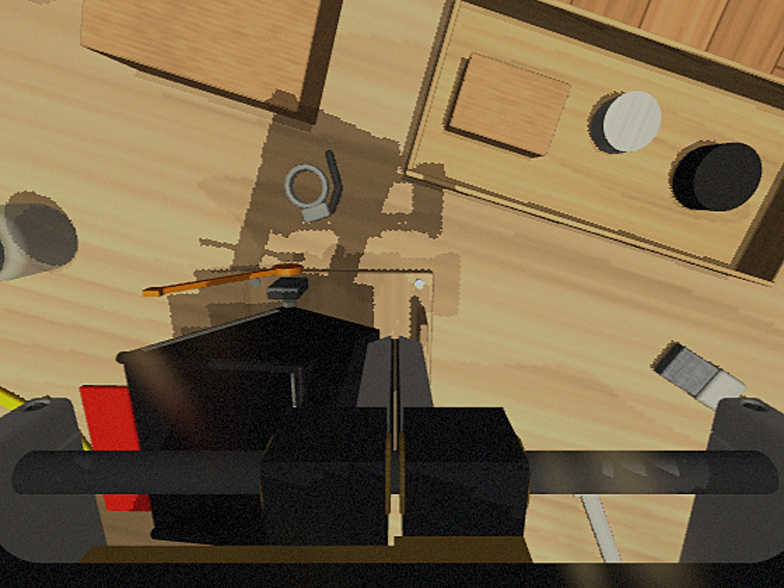

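Run:
```python
import pickle,cv2,numpy as np
s=pickle.load(open("w6.pkl","rb"));c=s["img"][180:265,75:225,::-1]
c=cv2.convertScaleAbs(c,alpha=1.8)
cv2.imwrite("pics/w6c.png",cv2.resize(c,None,fx=5.2,fy=5.2,interpolation=cv2.INTER_CUBIC))
```

```text
(no output)
```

View pics/w6c.png

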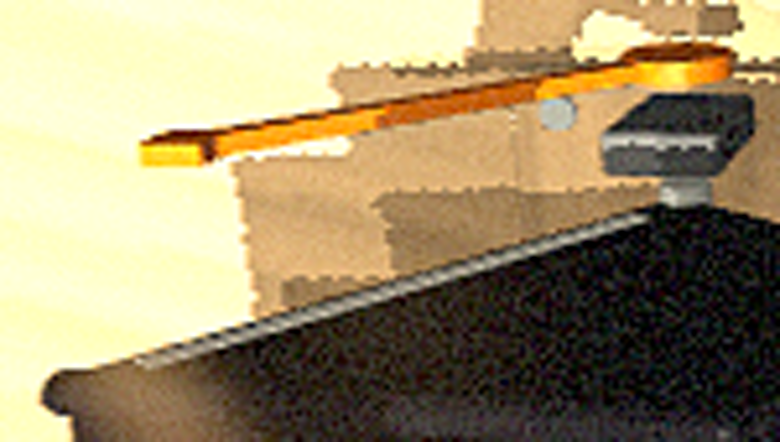

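```bash
cat > fit2.py <<'E'
from h import *; import pickle
from scipy.optimize import least_squares
d=pickle.load(open("s0.pkl","rb")); W={k:pickle.load(open(k+".pkl","rb")) for k in("w1","w2","w3","w4","w5","w6")}
W.update(top=d["top"],side=d["side"])
def rot(a,P): x,y,z=P; return (x*np.cos(a)-z*np.sin(a),y,.034+x*np.sin(a)+z*np.cos(a))
scr=[]
T=[(202,203),(468,132),(552,440),(282,513)];S=[(200,482),(113,262),None,(530,390)];sg=[(-1,1),(1,1),(1,-1),(-1,-1)]
for g,t,s in zip(sg,T,S):
    scr.append(("top",g,(215+t[0]/5,150+t[1]/5)))
    if s: scr.append(("side",g,(205+s[0]/4.5,160+s[1]/4.5)))
A,B=(-1,1),(1,1)
scr+=[("w1",B,(230+617/4.5,180+6/4.5)),("w1",A,(200+245/4,150+118/4)),("w2",B,(60+492/4,110+340/4)),("w3",A,(418/3.4,140+212/3.4)),
("w4",A,(440/1.4,150/1.4)),("w4",B,(692/1.4,148/1.4)),("w5",A,(381/1.4,150/1.4)),("w5",B,(633/1.4,149/1.4)),("w6",A,(182.3,201.7)),("w6",B,(418/1.4,284/1.4))]
tips=[("w1",(221.9,178.5)),("w3",(19.7,209.1)),("w4",(267.1,55)),("w5",(195.7,54.3)),("w6",(107.7,209.2))]
lo=[("w1",0,(287.1,196)),("w3",0,(146.2,223.2)),("w6",1,(199,221.3))]
up=[("w1",0,(282.4,219.6)),("w3",0,(69.1,262.1)),("w6",1,(101.9,249.6))]
views=["w1","w2","w3","w4","w5","w6","top","side"]
def run(scr,tips,lo,up,views,nb):
    def pr(p,v,P):
        i=6+3+nb+3*views.index(v)
        return proj(W[v],stand2w(*p[:3],P)+p[i:i+3]*1e-3)[0]
    def res(p,pts=False):
        r=[]; L=[]
        for v,g,uv in scr: r.append(pr(p,v,(.045+g[0]*p[4],g[1]*p[5],.013))-uv);L.append((v,'scr'))
        for v,uv in tips: r.append(pr(p,v,rot(p[3],(0,.117,.125)))-uv);L.append((v,'tip'))
        b=p[9:9+nb]
        for v,k,uv in lo: r.append(pr(p,v,rot(b[k],(p[6],.0805,p[7])))-uv);L.append((v,'lo'))
        for v,k,uv in up: r.append(pr(p,v,rot(b[k],(p[6],.0805,p[8])))-uv);L.append((v,'up'))
        if pts: return [(l,x.round(1).tolist()) for l,x in zip(L,r)]
        return np.concatenate([np.concatenate(r)/.7,p[9+nb:]/1.5])
    p0=np.concatenate([[.5446,.0312,-1.295,.67,.085,.0977,.006,.01,.14],[.1]+[.65]*(nb-1),np.zeros(3*len(views))])
    f=least_squares(res,p0,loss='soft_l1',x_scale='jac')
    C=np.linalg.pinv(f.jac.T@f.jac)
    print("stand",f.x[:3].round(4),"scr",f.x[4:6].round(4),"stripe x,zl,zu",f.x[6:9].round(4))
    print("pointer",f.x[3].round(4),"bins",f.x[9:9+nb].round(4),"diff last-ptr",(f.x[8+nb]-f.x[3]).round(4),"sd diff",np.sqrt(C[3,3]+C[8+nb,8+nb]-2*C[3,8+nb]).round(4),"cost",f.cost.round(1))
    print("offs mm",f.x[9+nb:].reshape(-1,3).round(1).tolist())
    for q in res(f.x,True):
        if max(abs(np.array(q[1])))>1: print(q)
    return f
if __name__=="__main__": run(scr,tips,lo,up,views,2)
E
python3 fit2.py
```

```text
stand [ 0.5442  0.0313 -1.2937] scr [0.0851 0.0982] stripe x,zl,zu [0.0057 0.0185 0.1401]
pointer 0.6695 bins [0.0882 0.6244] diff last-ptr -0.0451 sd diff 0.023 cost 15.9
offs mm [[-0.1, -0.5, -0.5], [-0.2, 0.4, 0.1], [0.2, -0.4, -1.4], [-0.3, 0.3, -0.6], [-0.2, -0.1, -1.3], [-0.4, 0.4, -2.3], [0.2, -1.4, 0.1], [0.8, 1.2, -0.9]]
(('w3', 'scr'), [1.3, -0.3])
(('w3', 'tip'), [-1.2, 0.3])
(('w1', 'lo'), [1.8, -0.3])
```

Call:
jog_arm([
  {"x":-0.034,"y":0.03,"z":0,"rx":0,"ry":0.6,"rz":0.6},
  {"x":-0.034,"y":0.03,"z":0,"rx":0,"ry":0,"rz":0},
  {"x":-0.034,"y":0.03,"z":0,"rx":0,"ry":0,"rz":0},
  {"x":-0.034,"y":0.03,"z":0,"rx":0,"ry":0,"rz":0},
  {"x":-0.01,"y":0.008,"z":0,"rx":0,"ry":0,"rz":0},
  {"x":0,"y":0,"z":0,"rx":0,"ry":0,"rz":0},
])

```text
time: 11.42
tool_pos: [0.5277, 0.0676, 0.2372]
ee_rot: [3.139, 0.004, -1.288]
wrist_force: [-0.2, 0.2, -0.4]
width: 0.0007
```

```bash
python3 st.py
```

```text
t 11.42 stand [-0.0397 -0.0063  0.2372] corr deg [0.16 0.25 0.39] F stand [-0.23 -0.13 -0.42] q [0.02 0.05 1.35 0.   1.75 1.31]
```

Call:
jog_arm([
  {"x":0.012,"y":-0.006,"z":0.02,"rx":0,"ry":0.2,"rz":0.4},
  {"x":0.004,"y":-0.002,"z":0.03,"rx":0,"ry":0,"rz":0},
  {"x":0,"y":0,"z":0.03,"rx":0,"ry":0,"rz":0},
  {"x":0,"y":0,"z":0.025,"rx":0,"ry":0,"rz":0},
  {"x":0,"y":0,"z":0.007,"rx":0,"ry":0,"rz":0},
  {"x":0,"y":0,"z":0,"rx":0,"ry":0,"rz":0},
])

```text
time: 11.92
tool_pos: [0.5412, 0.0575, 0.1321]
ee_rot: [-3.122, -0.006, -1.287]
wrist_force: [0.6, 0.6, 0.7]
width: 0.0003
```

```bash
python3 st.py
```

```text
t 11.92 stand [-0.0262  0.0039  0.1321] corr deg [-1.11 -0.34  0.47] F stand [-0.39  0.7   0.71] q [ 0.    0.08  1.52 -0.    1.52  1.29]
```

Call:
jog_arm([
  {"x":-0.006,"y":0.001,"z":0.003,"rx":-1.1,"ry":-0.3,"rz":0.4},
  {"x":-0.008,"y":0.001,"z":0.003,"rx":0,"ry":0,"rz":0},
  {"x":-0.007,"y":0.001,"z":0.001,"rx":0,"ry":0,"rz":0},
  {"x":-0.006,"y":0,"z":0,"rx":0,"ry":0,"rz":0},
])

```text
time: 12.25
tool_pos: [0.5331, 0.084, 0.1296]
ee_rot: [-3.136, -0.002, -1.296]
wrist_force: [0.4, -0.5, 0.8]
width: 0.0006
```

```bash
python3 st.py
```

```text
t 12.25 stand [-0.0539  0.0033  0.1296] corr deg [-0.32 -0.12 -0.07] F stand [0.54 0.23 0.77] q [ 0.05  0.09  1.52 -0.    1.53  1.35]
```

Call:
jog_arm([
  {"x":-0.006,"y":0,"z":0.003,"rx":0,"ry":-0.3,"rz":0},
  {"x":-0.006,"y":0,"z":0.002,"rx":0,"ry":-0.4,"rz":0},
  {"x":-0.007,"y":0,"z":0.001,"rx":0,"ry":-0.4,"rz":0},
  {"x":-0.008,"y":0,"z":0,"rx":0,"ry":-0.5,"rz":0},
])

```text
time: 12.58
tool_pos: [0.5281, 0.1098, 0.1272]
ee_rot: [-3.129, 0.018, -1.295]
wrist_force: [1.4, -6.1, 1.7]
width: 0.0006
```

```bash
python3 st.py
```

```text
t 12.58 stand [-0.0802  0.0055  0.1272] corr deg [-0.73  1.01 -0.02] F stand [ 6.28 -0.3   1.68] q [0.09 0.08 1.53 0.02 1.52 1.38]
```

Call:
jog_arm([
  {"x":-0.008,"y":0.001,"z":0.001,"rx":-0.3,"ry":0.4,"rz":0},
  {"x":-0.008,"y":0,"z":0.001,"rx":0,"ry":0,"rz":0},
])

```text
time: 12.75
tool_pos: [0.5249, 0.1211, 0.1271]
ee_rot: [-3.131, 0.0, -1.298]
wrist_force: [1.0, -7.7, 1.5]
width: 0.0002
```

```bash
python3 st.py
```

```text
t 12.75 stand [-0.0919  0.0055  0.1271] corr deg [-0.6   0.   -0.19] F stand [ 7.72 -1.17  1.55] q [0.12 0.08 1.53 0.   1.52 1.42]
```

Target reached; release and go to the viewing position.

Call:
jog_arm([
  {"x":0.006,"y":0,"z":0,"rx":0,"ry":0,"rz":0},
  {"x":0.006,"y":0,"z":0,"rx":0,"ry":0,"rz":0},
  {"x":0.006,"y":0,"z":0,"rx":0,"ry":0,"rz":0},
  {"x":0.007,"y":0,"z":0,"rx":0,"ry":0,"rz":0},
  {"x":0.008,"y":0,"z":0,"rx":0,"ry":0,"rz":0},
  {"x":0.01,"y":0,"z":0,"rx":0,"ry":0,"rz":0},
  {"x":0.01,"y":0,"z":0,"rx":0,"ry":0,"rz":0},
  {"x":0.005,"y":0,"z":-0.01,"rx":0,"ry":0,"rz":0},
  {"x":0,"y":0,"z":-0.03,"rx":0,"ry":0,"rz":0},
  {"x":0,"y":0,"z":-0.035,"rx":0,"ry":0,"rz":0},
  {"x":0,"y":0,"z":-0.03,"rx":0,"ry":0,"rz":0},
  {"x":0,"y":0,"z":-0.01,"rx":0,"ry":0,"rz":0},
])

```text
time: 13.75
tool_pos: [0.5376, 0.0583, 0.2416]
ee_rot: [3.139, 0.011, -1.301]
wrist_force: [0.8, -0.1, 0.1]
width: 0.0006
```

```bash
python3 st.py
```

```text
t 13.75 stand [-0.028   0.0006  0.2416] corr deg [ 0.13  0.65 -0.36] F stand [0.3  0.78 0.13] q [-0.    0.07  1.32  0.01  1.76  1.3 ]
```

Call:
jog_arm([
  {"x":0.028,"y":-0.025,"z":0,"rx":0,"ry":0.6,"rz":-0.3},
  {"x":0.028,"y":-0.025,"z":0,"rx":0,"ry":0,"rz":0},
  {"x":0.028,"y":-0.025,"z":0,"rx":0,"ry":0,"rz":0},
  {"x":0.028,"y":-0.025,"z":0,"rx":0,"ry":0,"rz":0},
  {"x":0.028,"y":-0.025,"z":0.01,"rx":0,"ry":0,"rz":0},
  {"x":0.01,"y":-0.01,"z":0.01,"rx":0,"ry":0,"rz":0},
  {"x":0,"y":0,"z":0,"rx":0,"ry":0,"rz":0},
  {"x":0,"y":0,"z":0,"rx":0,"ry":0,"rz":0},
])

```text
time: 14.42
tool_pos: [0.7161, -0.0564, 0.2232]
ee_rot: [-3.137, 0.002, -1.295]
wrist_force: [0.2, 0.5, 1.1]
width: 0.0003
```

```bash
python3 st.py; python3 snap.py wrist w7
python3 - <<'E'
import pickle,cv2,numpy as np
s=pickle.load(open("w7.pkl","rb"));c=s["img"][170:280,60:220,::-1]
c=cv2.convertScaleAbs(c,alpha=1.4)
cv2.imwrite("pics/w7c.png",cv2.resize(c,None,fx=5,fy=5,interpolation=cv2.INTER_CUBIC))
E
```

```text
t 14.42 stand [0.131  0.1412 0.2232] corr deg [-0.27  0.1   0.01] F stand [-0.44  0.35  1.12] q [-0.16  0.48  0.85  0.    1.81  1.14]
14.4667 [ 0.7155749  -0.05623084  0.22272607] [-3.13787529e+00  1.91063791e-03 -1.29463576e+00] [ 0.13667989 -1.23562856 -0.923897  ] [-0.15897326  0.47453224  0.85551905  0.00339542  1.80897447  1.13647138]
```

View pics/w7.png

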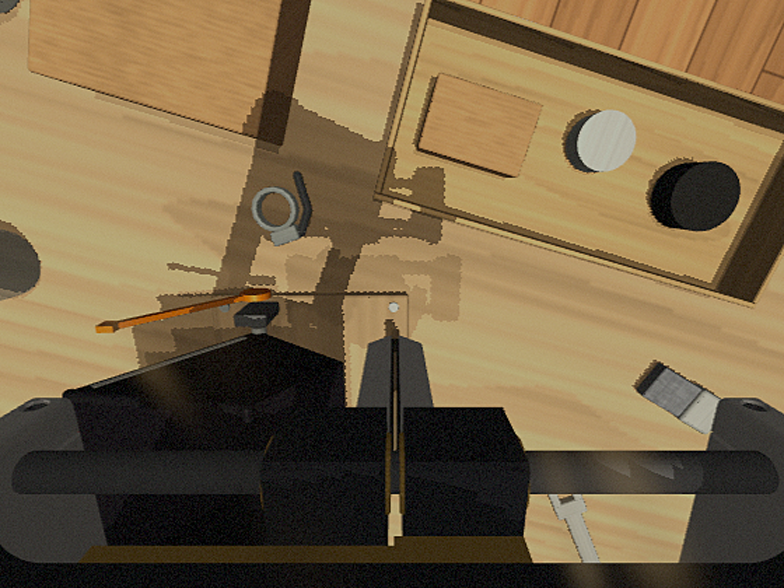

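View pics/w7c.png

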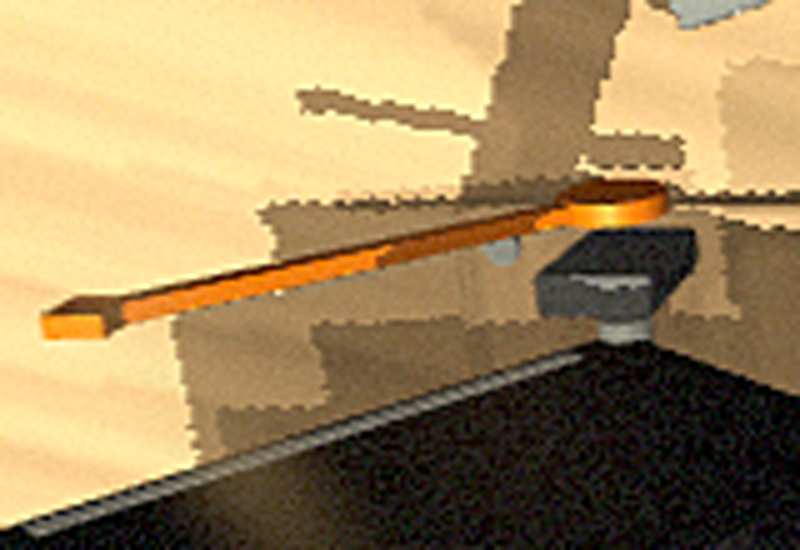

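```bash
cat > fit3.py <<'E'
from fit2 import *
import fit2
W["w7"]=pickle.load(open("w7.pkl","rb"))
views.append("w7")
tips.append(("w7",(74.8,235.2)));scr.append(("w7",(1,1),(280.7,220)))
lo.append(("w7",2,(176.6,241)));up.append(("w7",2,(66,276)))
if __name__=="__main__": run(scr,tips,lo,up,views,3)
E
python3 fit3.py
```

```text
stand [ 0.5441  0.0314 -1.2947] scr [0.085  0.0982] stripe x,zl,zu [0.0061 0.0185 0.1399]
pointer 0.6699 bins [0.091  0.6266 0.6733] diff last-ptr 0.0034 sd diff 0.0203 cost 18.8
offs mm [[-0.0, -0.5, -0.5], [-0.0, 0.4, 0.1], [0.2, -0.3, -1.3], [-0.2, 0.3, -0.5], [-0.1, -0.1, -1.2], [-0.3, 0.5, -2.2], [0.2, -1.4, 0.1], [0.8, 1.2, -0.9], [-0.3, -0.3, -2.3]]
(('w3', 'scr'), [1.4, -0.3])
(('w3', 'tip'), [-1.3, 0.3])
(('w1', 'lo'), [2.0, -0.3])
```

Call:
jog_arm([
  {"x":0.02,"y":0,"z":0.01,"rx":0,"ry":4,"rz":0},
  {"x":0.02,"y":0,"z":0.01,"rx":0,"ry":4,"rz":0},
  {"x":0.02,"y":0,"z":0,"rx":0,"ry":4,"rz":0},
  {"x":0.01,"y":0,"z":0,"rx":0,"ry":4,"rz":0},
  {"x":0,"y":0,"z":0,"rx":0,"ry":0,"rz":0},
  {"x":0,"y":0,"z":0,"rx":0,"ry":0,"rz":0},
])

```text
time: 14.97
tool_pos: [0.7306, -0.1214, 0.2143]
ee_rot: [-3.135, -0.287, -1.291]
wrist_force: [0.3, 0.4, -0.4]
width: 0.0001
```

```bash
python3 st.py; python3 snap.py wrist w8
python3 - <<'E'
import pickle,cv2,numpy as np
s=pickle.load(open("w8.pkl","rb"));c=s["img"][170:290,0:200,::-1]
c=cv2.convertScaleAbs(c,alpha=1.4)
cv2.imwrite("pics/w8c.png",cv2.resize(c,None,fx=4,fy=4,interpolation=cv2.INTER_CUBIC))
E
```

```text
t 14.97 stand [0.1975 0.1374 0.2143] corr deg [ -0.41 -16.44   0.29] F stand [-0.26  0.42 -0.45] q [-0.12  0.44  0.95 -0.26  1.63  1.14]
15.0167 [ 0.73078263 -0.12109716  0.21459707] [-3.13434367 -0.28646227 -1.29093352] [ 0.17403262 -0.43948963 -0.05092551] [-0.11867644  0.43551173  0.95363481 -0.26099648  1.62969875  1.13965984]
```

View pics/w8.png

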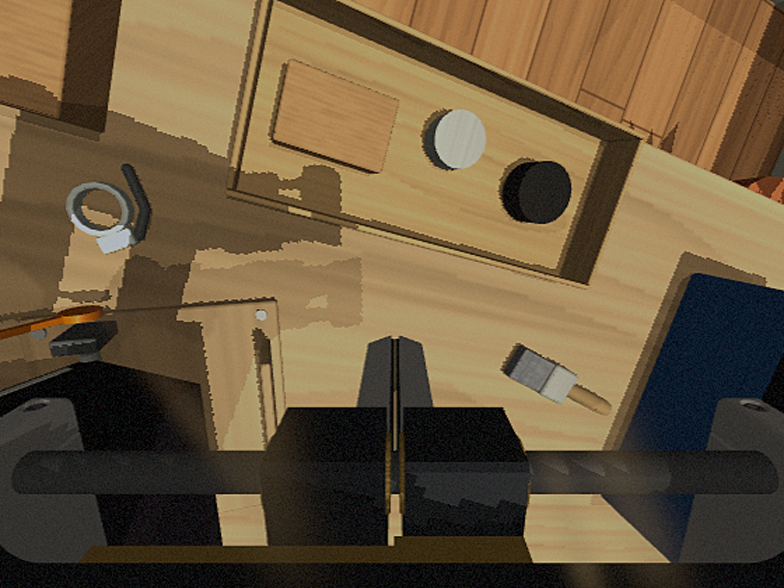

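View pics/w8c.png

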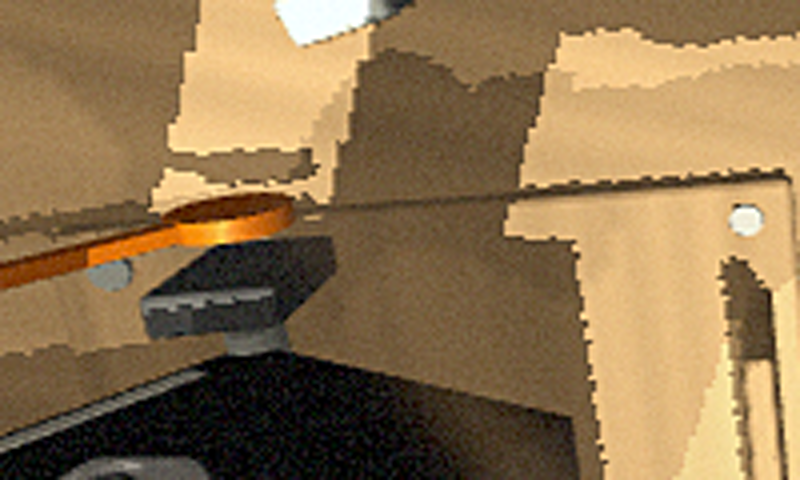

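Call:
jog_arm([
  {"x":0,"y":0,"z":0,"rx":0,"ry":-7,"rz":0},
  {"x":0,"y":0,"z":0,"rx":0,"ry":-7,"rz":0},
  {"x":0,"y":0,"z":0,"rx":0,"ry":-7,"rz":0},
  {"x":0,"y":0,"z":0,"rx":0,"ry":-7,"rz":0},
  {"x":0,"y":0,"z":0,"rx":0,"ry":-7,"rz":0},
  {"x":0,"y":0,"z":0,"rx":0,"ry":0,"rz":0},
  {"x":0,"y":0,"z":0,"rx":0,"ry":0,"rz":0},
])

```text
time: 15.6
tool_pos: [0.7286, -0.1132, 0.2213]
ee_rot: [-3.125, 0.344, -1.27]
wrist_force: [0.1, 0.8, 1.0]
width: 0.0004
```

```bash
python3 st.py; python3 snap.py wrist w9
python3 - <<'E'
import pickle,cv2,numpy as np
s=pickle.load(open("w9.pkl","rb"));c=s["img"][170:290,60:260,::-1]
c=cv2.convertScaleAbs(c,alpha=1.4)
cv2.imwrite("pics/w9c.png",cv2.resize(c,None,fx=4,fy=4,interpolation=cv2.INTER_CUBIC))
E
```

```text
t 15.60 stand [0.189  0.1377 0.2213] corr deg [-0.7  19.73  1.26] F stand [-0.76  0.37  1.05] q [-0.36  0.68  0.6   0.32  2.05  1.03]
15.65 [ 0.72817295 -0.11348554  0.22035103] [-3.12692862  0.34363225 -1.27131458] [-0.27272008 -1.15016884 -0.79896838] [-0.36353992  0.6792185   0.59748633  0.31438372  2.04910387  1.03008843]
```

View pics/w9.png

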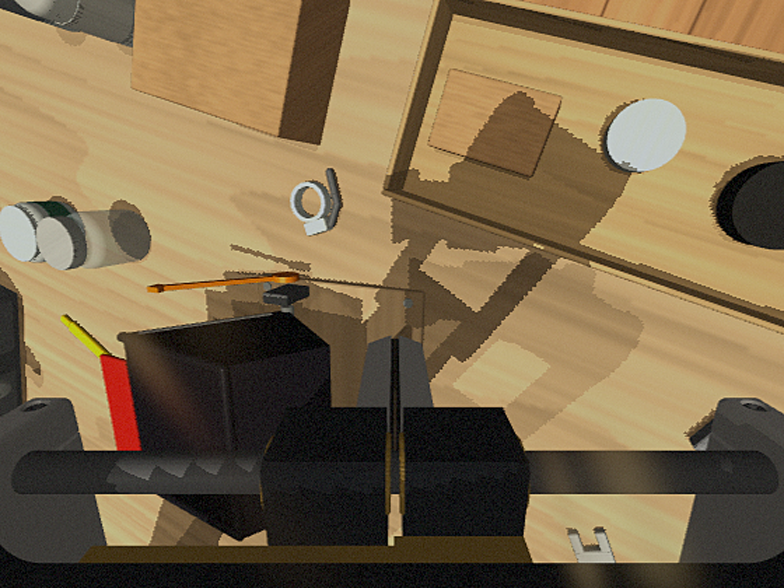

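View pics/w9c.png

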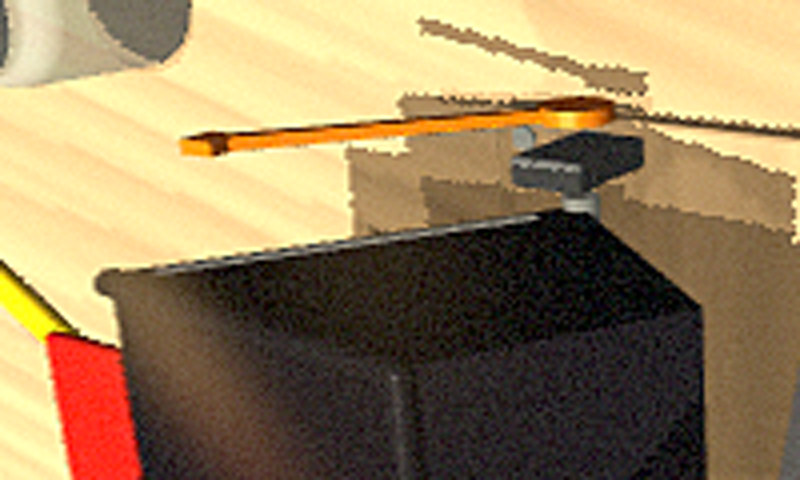

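```bash
cat > fit4.py <<'E'
from fit3 import *
W["w9"]=pickle.load(open("w9.pkl","rb"));views.append("w9")
tips.append(("w9",(109.3,206.8)));scr+=[("w9",(1,1),(290.7,215.7)),("w9",(-1,1),(191,204.))]
lo.append(("w9",2,(196.3,224)));up.append(("w9",2,(98.8,238.3)))
if __name__=="__main__": run(scr,tips,lo,up,views,3)
E
python3 fit4.py
```

```text
stand [ 0.544   0.0315 -1.2947] scr [0.085  0.0983] stripe x,zl,zu [0.006  0.0179 0.1399]
pointer 0.6689 bins [0.0895 0.6255 0.6638] diff last-ptr -0.0052 sd diff 0.0188 cost 23.6
offs mm [[-0.0, -0.5, -0.4], [-0.0, 0.3, 0.1], [0.2, -0.3, -1.4], [-0.2, 0.3, -0.4], [-0.1, -0.2, -1.1], [-0.4, 0.5, -2.3], [0.3, -1.5, 0.1], [0.8, 1.2, -0.9], [-0.2, -0.1, -2.3], [-0.2, 0.1, -2.5]]
(('w3', 'scr'), [1.3, -0.4])
(('w7', 'scr'), [0.5, -1.2])
(('w9', 'scr'), [1.2, 0.4])
(('w3', 'tip'), [-1.4, 0.3])
(('w6', 'tip'), [-0.9, 1.1])
(('w9', 'tip'), [-1.1, 0.4])
(('w1', 'lo'), [1.9, -0.3])
```

Call:
jog_arm([
  {"x":0,"y":0,"z":-0.01,"rx":0,"ry":7,"rz":0},
  {"x":0,"y":0,"z":-0.01,"rx":0,"ry":7,"rz":0.5},
  {"x":0,"y":0,"z":-0.01,"rx":0,"ry":6,"rz":0.5},
  {"x":-0.03,"y":0.013,"z":0,"rx":0,"ry":0,"rz":0},
  {"x":-0.035,"y":0.015,"z":0,"rx":0,"ry":0,"rz":0},
  {"x":-0.035,"y":0.015,"z":0,"rx":0,"ry":0,"rz":0},
  {"x":-0.035,"y":0.015,"z":0,"rx":0,"ry":0,"rz":0},
  {"x":-0.035,"y":0.015,"z":0,"rx":0,"ry":0,"rz":0},
  {"x":-0.035,"y":0.015,"z":0,"rx":0,"ry":0,"rz":0},
  {"x":-0.035,"y":0.015,"z":0,"rx":0,"ry":0,"rz":0},
  {"x":-0.03,"y":0.01,"z":0,"rx":0,"ry":0,"rz":0},
  {"x":0,"y":0,"z":0,"rx":0,"ry":0,"rz":0},
])

```text
time: 16.65
tool_pos: [0.5269, 0.1306, 0.2511]
ee_rot: [-3.1, -0.046, -1.262]
wrist_force: [0.8, 0.2, -0.1]
width: -0.0
```

```bash
python3 st.py
```

```text
t 16.65 stand [-0.1005  0.01    0.2511] corr deg [-2.45 -2.62  1.94] F stand [-0.02  0.83 -0.15] q [ 0.16  0.03  1.34 -0.04  1.72  1.42]
```

Call:
jog_arm([
  {"x":-0.006,"y":0.006,"z":0.005,"rx":-2.4,"ry":-2.6,"rz":1.9},
  {"x":-0.006,"y":0.004,"z":0.02,"rx":0,"ry":0,"rz":0},
  {"x":0,"y":0,"z":0.025,"rx":0,"ry":0,"rz":0},
  {"x":0,"y":0,"z":0.015,"rx":0,"ry":0,"rz":0},
  {"x":0,"y":0,"z":0.005,"rx":0,"ry":0,"rz":0},
  {"x":0,"y":0,"z":0,"rx":0,"ry":0,"rz":0},
])

```text
time: 17.15
tool_pos: [0.5088, 0.1474, 0.1901]
ee_rot: [-3.114, -0.01, -1.271]
wrist_force: [-0.9, -0.1, 0.4]
width: 0.0005
```

```bash
python3 st.py; python3 snap.py wrist w10
```

```text
t 17.15 stand [-0.1215 -0.0028  0.1901] corr deg [-1.56 -0.57  1.36] F stand [-0.13 -0.92  0.4 ] q [ 0.18  0.02  1.47 -0.01  1.62  1.45]
17.2 [0.50911961 0.14750047 0.19083757] [-3.11362102 -0.0100425  -1.27159066] [ 0.29766201 -0.31171056  0.44882545] [ 0.17941706  0.02412209  1.46611144 -0.0066331   1.62238612  1.45042924]
```

View pics/w10.png

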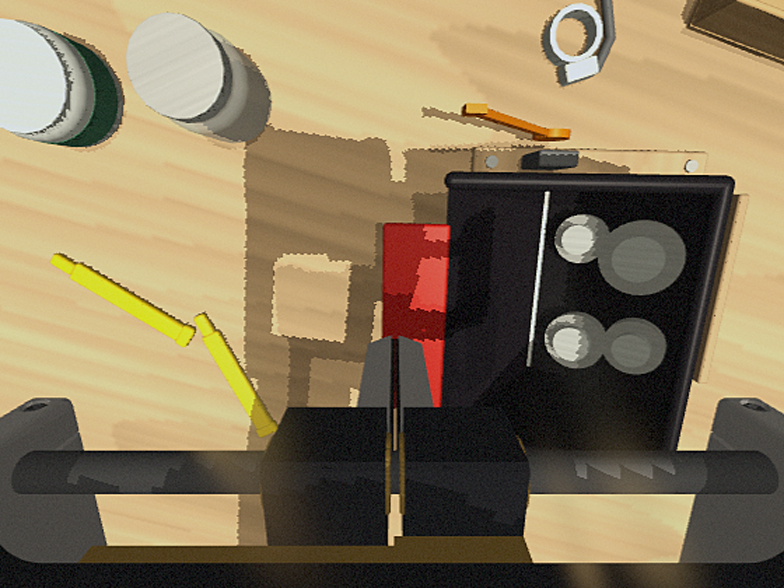

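Call:
jog_arm([
  {"x":0.008,"y":-0.002,"z":0.008,"rx":-1.5,"ry":-0.5,"rz":1.3},
  {"x":0.006,"y":0,"z":0.01,"rx":0,"ry":0,"rz":0},
  {"x":0,"y":0,"z":0.005,"rx":0,"ry":0,"rz":0},
  {"x":0,"y":0,"z":0,"rx":0,"ry":0,"rz":0},
])

```text
time: 17.53
tool_pos: [0.5174, 0.135, 0.1728]
ee_rot: [-3.129, -0.004, -1.291]
wrist_force: [-0.8, 0.2, 0.2]
width: 0.0007
```

```bash
python3 st.py
```

```text
t 17.53 stand [-0.1072  0.0021  0.1728] corr deg [-0.74 -0.22  0.21] F stand [-0.39 -0.67  0.23] q [ 0.15  0.05  1.47 -0.    1.6   1.44]
```

Call:
jog_arm([
  {"x":-0.002,"y":0.001,"z":0.006,"rx":-0.6,"ry":-0.2,"rz":0.2},
  {"x":-0.001,"y":0,"z":0.005,"rx":0,"ry":0,"rz":0},
  {"x":0,"y":0,"z":0.003,"rx":0,"ry":0,"rz":0},
  {"x":0,"y":0,"z":0,"rx":0,"ry":0,"rz":0},
])

```text
time: 17.87
tool_pos: [0.5159, 0.1381, 0.159]
ee_rot: [-3.137, -0.0, -1.295]
wrist_force: [0.2, 0.9, -0.2]
width: 0.0006
```

```bash
python3 st.py
```

```text
t 17.87 stand [-0.1106  0.0015  0.159 ] corr deg [-0.27 -0.02  0.03] F stand [-0.76  0.44 -0.23] q [0.16 0.06 1.49 0.   1.59 1.45]
```

Call:
jog_arm([
  {"x":0,"y":0,"z":0.003,"rx":0,"ry":0,"rz":0},
  {"x":0,"y":0,"z":0.003,"rx":0,"ry":0,"rz":0},
  {"x":0,"y":0,"z":0.002,"rx":0,"ry":0,"rz":0},
  {"x":0,"y":0,"z":0,"rx":0,"ry":0,"rz":0},
])

```text
time: 18.2
tool_pos: [0.5158, 0.1403, 0.1519]
ee_rot: [-3.135, 0.003, -1.293]
wrist_force: [0.0, 0.2, 0.9]
width: 0.0006
```

```bash
python3 st.py
```

```text
t 18.20 stand [-0.1128  0.002   0.1519] corr deg [-0.4   0.18  0.13] F stand [-0.15  0.08  0.94] q [0.16 0.06 1.5  0.   1.57 1.45]
```

Call:
jog_arm([
  {"x":0.001,"y":0,"z":0.003,"rx":0,"ry":0,"rz":0},
  {"x":0,"y":0,"z":0.003,"rx":0,"ry":0,"rz":0},
  {"x":0,"y":0,"z":0.002,"rx":0,"ry":0,"rz":0},
])

```text
time: 18.45
tool_pos: [0.5151, 0.1439, 0.1482]
ee_rot: [-3.131, 0.012, -1.29]
wrist_force: [-2.3, 0.6, 4.7]
width: 0.0007
```

```bash
python3 st.py
```

```text
t 18.45 stand [-0.1164  0.0023  0.1482] corr deg [-0.58  0.69  0.28] F stand [-1.19 -2.07  4.72] q [0.16 0.06 1.51 0.01 1.56 1.45]
```

Call:
jog_arm([
  {"x":0,"y":0,"z":0.001,"rx":0,"ry":0,"rz":0},
  {"x":0,"y":0,"z":0.001,"rx":0,"ry":0,"rz":0},
])

```text
time: 18.62
tool_pos: [0.5149, 0.1443, 0.1477]
ee_rot: [-3.13, 0.012, -1.289]
wrist_force: [-2.5, 1.5, 4.7]
width: 0.0006
```

```bash
python3 st.py
```

```text
t 18.62 stand [-0.1169  0.0022  0.1477] corr deg [-0.64  0.71  0.32] F stand [-2.13 -1.95  4.65] q [0.16 0.06 1.51 0.01 1.56 1.45]
```

Call:
jog_arm([
  {"x":0,"y":0,"z":0.001,"rx":0,"ry":0,"rz":0},
  {"x":0,"y":0,"z":0.001,"rx":0,"ry":0,"rz":0},
  {"x":0,"y":0,"z":0.001,"rx":0,"ry":0,"rz":0},
  {"x":0,"y":0,"z":0.001,"rx":0,"ry":0,"rz":0},
  {"x":0,"y":0,"z":0.0005,"rx":0,"ry":0,"rz":0},
])

```text
time: 19.03
tool_pos: [0.5145, 0.1457, 0.1462]
ee_rot: [-3.128, 0.015, -1.289]
wrist_force: [-2.3, 1.4, 4.0]
width: 0.0008
```

```bash
python3 st.py
```

```text
t 19.03 stand [-0.1184  0.0022  0.1462] corr deg [-0.76  0.87  0.36] F stand [-1.94 -1.81  3.96] q [0.16 0.06 1.51 0.02 1.55 1.45]
```

Call:
jog_arm([
  {"x":0,"y":0,"z":-0.003,"rx":0,"ry":0,"rz":0},
  {"x":0,"y":0,"z":-0.004,"rx":0,"ry":0,"rz":0},
  {"x":0,"y":0,"z":-0.006,"rx":0,"ry":0,"rz":0},
  {"x":0,"y":0,"z":-0.01,"rx":0,"ry":0,"rz":0},
  {"x":0,"y":0,"z":-0.03,"rx":0,"ry":0,"rz":0},
  {"x":0,"y":0,"z":-0.03,"rx":0,"ry":0,"rz":0},
  {"x":0.02,"y":-0.01,"z":-0.025,"rx":0,"ry":0,"rz":0},
  {"x":0.034,"y":-0.018,"z":0,"rx":0,"ry":0,"rz":0},
  {"x":0.034,"y":-0.018,"z":0,"rx":0,"ry":0,"rz":0},
  {"x":0.034,"y":-0.018,"z":0,"rx":0,"ry":0,"rz":0},
  {"x":0.034,"y":-0.018,"z":0,"rx":0,"ry":0,"rz":0},
  {"x":0.034,"y":-0.018,"z":0,"rx":0,"ry":0,"rz":0},
])

```text
time: 20.03
tool_pos: [0.6664, -0.0132, 0.2654]
ee_rot: [-3.121, 0.008, -1.278]
wrist_force: [1.7, 0.4, -0.1]
width: 0.0006
```

```bash
python3 st.py
```

```text
t 20.03 stand [0.0759 0.1051 0.2654] corr deg [-1.18  0.46  0.94] F stand [ 0.08  1.7  -0.12] q [-0.11  0.34  0.95  0.02  1.83  1.17]
```

Call:
jog_arm([
  {"x":0.025,"y":-0.018,"z":0.015,"rx":-1.1,"ry":0.4,"rz":0.9},
  {"x":0.025,"y":-0.018,"z":0.02,"rx":0,"ry":0,"rz":0},
  {"x":0,"y":0,"z":0.005,"rx":0,"ry":0,"rz":0},
  {"x":0,"y":0,"z":0,"rx":0,"ry":0,"rz":0},
  {"x":0,"y":0,"z":0,"rx":0,"ry":0,"rz":0},
])

```text
time: 20.45
tool_pos: [0.722, -0.063, 0.2215]
ee_rot: [3.141, -0.002, -1.306]
wrist_force: [-0.3, -0.2, -0.5]
width: 0.0008
```

```bash
python3 st.py; python3 snap.py wrist w11
python3 - <<'E'
import pickle,cv2,numpy as np
s=pickle.load(open("w11.pkl","rb"));c=s["img"][170:280,60:220,::-1]
c=cv2.convertScaleAbs(c,alpha=1.4)
cv2.imwrite("pics/w11c.png",cv2.resize(c,None,fx=5,fy=5,interpolation=cv2.INTER_CUBIC))
E
```

```text
t 20.45 stand [0.1389 0.145  0.2215] corr deg [ 0.03 -0.12 -0.65] F stand [ 0.12 -0.4  -0.51] q [-0.16  0.49  0.83 -0.    1.82  1.14]
20.5 [ 0.72178455 -0.06248327  0.22225665] [-3.14130560e+00 -2.17933415e-03 -1.30563902e+00] [-0.64493366 -0.33796369 -0.39308131] [-0.16365252  0.49344313  0.82976824 -0.00192069  1.81721365  1.14151659]
```

View pics/w11c.png

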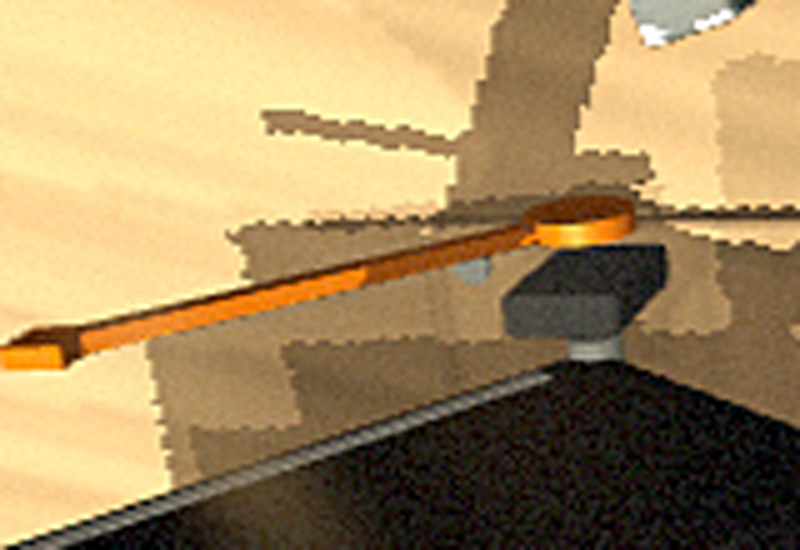

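View pics/w11.png

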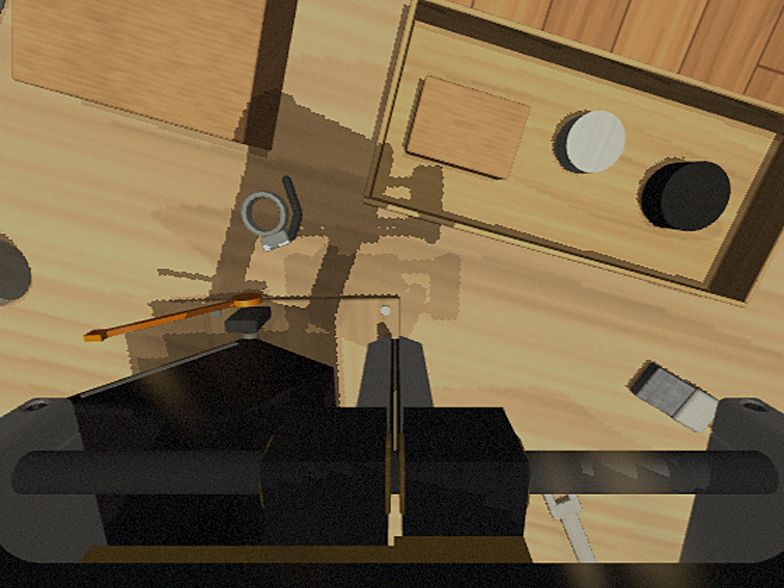

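Run:
```python
import pickle,cv2,numpy as np
s=pickle.load(open("w11.pkl","rb"));c=s["img"][260:300,40:100,::-1]
cv2.imwrite("pics/w11d.png",cv2.resize(cv2.convertScaleAbs(c,alpha=1.5),None,fx=10,fy=10,interpolation=cv2.INTER_CUBIC))
```

```text
(no output)
```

View pics/w11d.png

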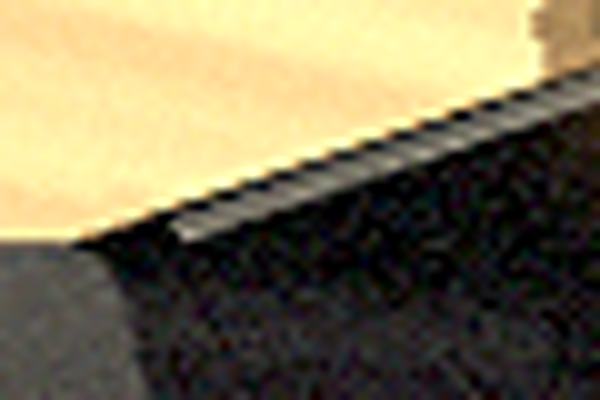

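```bash
cat > fit5.py <<'E'
from fit4 import *
W["w11"]=pickle.load(open("w11.pkl","rb"));views.append("w11")
tips.append(("w11",(66.6,240.8)));scr+=[("w11",(1,1),(385/1.4,310/1.4))]
lo.append(("w11",3,(170,245.6)));up.append(("w11",3,(58.3,283.2)))
run(scr,tips,lo,up,views,4)
E
python3 fit5.py
```

```text
stand [ 0.544   0.0315 -1.2951] scr [0.0849 0.0983] stripe x,zl,zu [0.0067 0.0188 0.1402]
pointer 0.6688 bins [0.0937 0.6276 0.6658 0.6647] diff last-ptr -0.0041 sd diff 0.0205 cost 27.2
offs mm [[0.0, -0.5, -0.4], [0.0, 0.3, 0.1], [0.1, -0.2, -1.5], [-0.3, 0.3, -0.3], [-0.2, -0.2, -1.0], [-0.2, 0.5, -2.3], [0.3, -1.5, 0.1], [0.8, 1.2, -0.9], [-0.1, -0.1, -2.3], [-0.2, 0.1, -2.7], [-0.3, -0.2, -2.3]]
(('w3', 'scr'), [1.3, -0.4])
(('w7', 'scr'), [0.6, -1.2])
(('w9', 'scr'), [1.2, 0.4])
(('w9', 'scr'), [1.2, -0.1])
(('w3', 'tip'), [-1.4, 0.2])
(('w11', 'tip'), [-0.7, 1.4])
(('w1', 'lo'), [2.3, -0.2])
```

Run:
```python
from snap import snap
import cv2
import numpy as np
from ang import *
a=snap("side","sZ");b=snap("top","tZ")
for b0 in (.6,.665,.73):
    P=[rot(b0,p) for p in [(.0065,.0805,.0188),(.0065,.0805,.14),(0,-.055,.15),(0,.117,.125)]]
    print(b0,((proj(a,stand2w(x0,y0,yaw,P))-[205,160])*5).round().tolist(),((proj(b,stand2w(x0,y0,yaw,P))-[215,150])*5).round().tolist())
o=[cv2.resize(s["img"][y:y+116,x:x+80,::-1],None,fx=5,fy=5,interpolation=cv2.INTER_CUBIC) for s,x,y in((a,205,160),(b,215,150))]
cv2.imwrite("pics/Z.png",np.hstack(o))
```

```text
0.6 [[232.0, 420.0], [268.0, 398.0], [558.0, 333.0], [190.0, 436.0]] [[259.0, 206.0], [134.0, 211.0], [174.0, 454.0], [126.0, 151.0]]
0.665 [[233.0, 423.0], [273.0, 418.0], [564.0, 353.0], [195.0, 453.0]] [[257.0, 207.0], [121.0, 216.0], [161.0, 458.0], [115.0, 155.0]]
0.73 [[233.0, 425.0], [279.0, 437.0], [569.0, 374.0], [199.0, 471.0]] [[255.0, 207.0], [109.0, 220.0], [148.0, 462.0], [105.0, 160.0]]
```

View pics/Z.png

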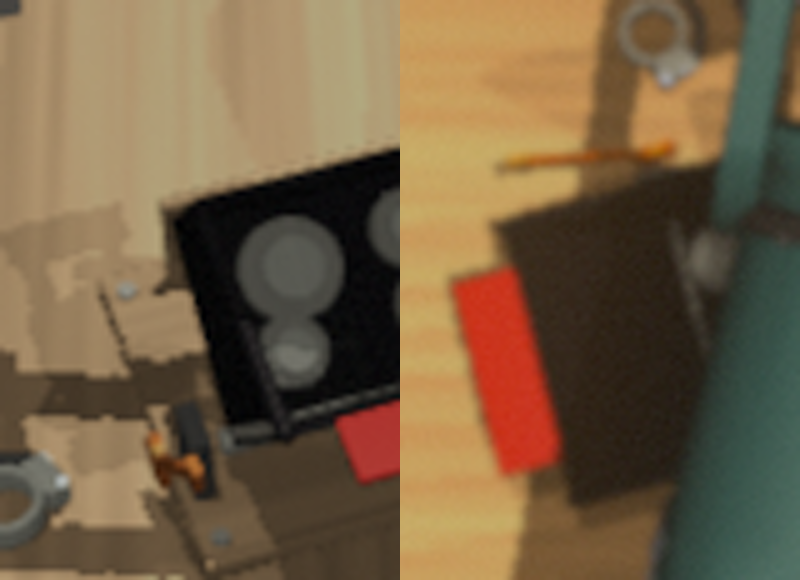

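```bash
python3 -c "
from bench import robot,ticket
o=robot.get_obs();print(o['time'],o['tool_pos'],o['wrist_force'],abs(o['qvel']).max());print(ticket.close_job())"
```

```text
20.6 [ 0.7219484  -0.0616319   0.22453062] [ 0.26403133  0.68423238 -0.17487235] 0.015862909072680446
the job is handed in; nothing more can be done
None
```

The bin is standing at the pointer's angle, released, and the job is handed in at 20.6 s of the 64 s allowed.

- **Tilting:** I pushed the front wall out from inside with the closed fingers in two goes. The wrist force read at most about 12 N. After the first release the bin was about 0.045 rad short, so I pushed it further. It then came to rest at about 0.665 rad against the pointer's 0.669 rad.
- **Press test:** I pressed the red lip straight down at about 4 to 4.7 N for roughly 0.6 s, then lifted off. The measured angle before and after was the same (0.666 and 0.665 rad), so the hinge held.
- **Last checks:** The final difference between bin and pointer was -0.004 rad with an uncertainty of about 0.02 rad, against a limit of 0.061. The arm was clear of everything.
- **Disagreements:** A few fitted points were 1 to 2 pixels off. Some wrist camera views needed a height correction of about 2.5 mm, slightly more than the stated calibration. The top camera put both bin corner and pointer tip at about 0.70 rad, and the lip at about 0.67; its corner and tip readings agree with each other.
- **Not measured:** I judged by eye that the pointer and the nearby bystanders had not moved. I did not measure their positions again at the end.

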